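# Make up two first-article inspection kits

### The arm

A 6-joint arm with a two-finger parallel gripper is mounted at the origin on a cart in front of the work surface, level with it; the furniture and walls round the work are solid. World frame = base frame: x ahead of the robot, y to its left, z up, the work surface at z = 0. Lengths are in mm, angles in degrees, forces in N, time in s.
With the tool pointing down it reaches from about 350 to 850 mm from the base axis. Payload 8.1 kg.
Tool frame: the origin (TCP) lies midway between the tips of the shut fingers; the grasp point (between the pads) lies 19 mm behind it; z points along the fingers, y is the line along which they close (so a half turn about z gives the same grasp; the last joint's range is limited). The gripper opens to 85 mm and grips with 20 to 120 N. Pads are 22 mm wide; open, the fingers measure 114 mm over their backs; the gripper's body (76 mm by 85 mm) begins 54 mm behind the grasp point. The pads swing forward as they close: fully open they stand 13 mm farther back than shut.
Start: joints at [-73.763, 7.471, 85.268, -0, 87.261, -4.893], TCP at [216.318, -559.653, 231.292] pointing down, gripper open.
Joint ranges: [-169.43, 169.43], [-51.17, 129.36], [1.28, 143.12], [-76.62, 256.62], [0, 156.53], [-152.29, 152.29]. Speed limits (degrees/s): [136.94, 136.94, 159.86, 180, 180, 180].

### API

Orientations are given as [roll, pitch, yaw] about the fixed x, y, z axes, in that order (R = Rz(yaw) Ry(pitch) Rx(roll)).
In Python, from bench import sense, snapshot, camera_params, hand_in, masks_of, pinpoint gives the robot as it stands.
- The arm moves only by the tool step_arm, never from a script. Its argument "targets" is a list of rows, each an object with "angular": the turn, a rotation vector about the tool's x, y, z scaled (see below), a list of three; "dp": the shift along the tool's x, y, z scaled (see below), a list of three; "fingers": the closure, from 0 (fully open) to 1 (shut). A call has exactly 8 rows; each row is the pose to reach, as a shift and turn from the pose commanded when the call began, along the tool's axes at that moment, turning the shorter way round; what a row does not reach only later rows make up. The controller multiplies each number of a shift by 0.2 m and each number of a turn by 180 degrees. A row lasts 1/8 s, in which the tool goes at most 62.5 mm and 10.7 degrees, less where a joint would pass 70% of its speed; a pose out of reach is approached as far as the arm can. A call with a number of a shift or a turn outside -1 to 1 is refused whole. A call with a gripper value outside its range is refused whole. The fingers move at their own pace and stop on an object; "newtons" is the grip in N (left out, the last holds). Time passes only in rows, so rows that repeat a pose let the fingers close, or fill a call up. It gives the time, the measured TCP pose, the force, the opening and the grip force at its end, in the units of the state.
- sense(): the state, without advancing time (a new reading comes with each control period).
- snapshot(name): name is "scene" or "top" or "wrist"; returns the picture (420x560x3 uint8, blue, green, red); there is no depth.
- camera_params(name): a dict with "vfov" (degrees; the focal length in pixels is half the picture's height over the tangent of half this angle, whatever the lens; pixels are square), "cx", "cy" (the principal point, pixels), "D" ([k1, k2, p1, p2, k3] as OpenCV has them; the pictures are not rectified), "R" (3x3) and "t" (3): a world point X has camera coordinates R X + t. Camera axes: x right, y down, z forward; pixel columns grow to the right and rows downward; lengths in mm; the calibration is good to about 2 mm. A picture is of the moment at which its call begins: read the wrist's pose just before it. camera_params takes no time and is no camera call; for the wrist camera it gives the pose at the moment of the call.
- hand_in(): hands the job in; it is judged then, once.
Trained networks look in the newest picture that a camera, given by its name, has taken for a name from the list of things; names that differ only in an ending like _2 or _b are one class to them, and where a whole thing is asked for, a point or a joint stands for the part that bears it (a point fixed in the world has none). Each returns a list of dicts, best first, with "conf" (0 to 1); they miss things now and then, are a little off and sometimes report something else, mostly with a low value. They report only what shows in the picture. A call takes as long as a camera call. They do not tell look-alikes from the thing itself.
- masks_of(camera, label): "pixels" (420x560 bool, what is visible of it) and "at" ([column, row] in pixels, amid what is visible of it).
- pinpoint(camera, label): "at" ([column, row] in pixels: a listed point, or the origin of a listed thing).
The state is a dict: "time": time; "joint_pos": joint angles; "qd": joint speeds; "joint_efforts": joint torques, N m; "tool_pos": TCP position; "tcp_rot": TCP orientation; "ft_force": force on the tool from outside, world axes, zero at the start; "wrist_torque": the same for the moment, N m; "finger_gap": finger opening in mm; "grip_force": force on a finger pad.
Only numpy, scipy, OpenCV 4.12 (cv2) and the standard library are available. Lean on these libraries where they do the work, as an engineer would, in place of code of your own. Each camera call takes 0.05 s, during which the arm holds its last target. There are 200 camera calls.

### The job

Make up the two inspection kits from the parts on the bench: the yellow foam tray gets the sleeve, the dark check sample and the plug gauge for the sleeve's bore, the blue one gets the flanged body and the bronze-coloured check sample. Stand each part and lay each sample flat in a round pocket of its own, either of the two in its tray, and press the gauge down to the bottom of its die-cut pocket the one way round that fits. Leave the silver sample where it is.

Things in the scene. Friction and masses are not known exactly. Their poses are not given: they have to be found in the camera images.
- yellow_tray: Yellow tray 128x138, fixed; charcoal foam, top z 15, pocket floors z 6, rim 17 (mm). Origin: underside centre. Round 46 pockets at x +-30, y 37. Gauge pocket along x at y -29: 18 wide x -54.5..-35 (red-ring end), 23.4 wide to x 24.5 (handle), 18 wide to 54.5 (long end); finger recess x -23.5..12.5, y -62..4. Seated gauge: its y along tray +x, handle middle at x -5.5; reversed it does not go down.
- blue_tray: Blue tray 128x116, fixed; charcoal foam, top z 15, pocket floors z 6, rim 17 (mm). Origin: underside centre, z up. Two round pockets, 46 across, centres at x -30 and +30, y 26. A third pocket along x at y -29 already holds its slim cream pin (fixed, 74 long, top z 15). Beware: a bolted vice, 100 high, fills about x 0.22..0.50, y -0.13..0.06 m of the bench.
- gauge_center (a point): Go/no-go plug gauge, lying, 105 mm long: grey knurled handle 19 across, 55 long; plain 'go' plug, 15 across, 30 long, at its +y end; 'no-go' plug, 15 across, 19 long, with a red ring, at its -y end. The point is the middle of the handle on the axis, 9.5 mm above what it lies on. y is the long axis, about which it may roll. About 0.12 kg.
- sleeve_center (a point): Plain bored sleeve, pale cream, a standing tube 28 mm across and 66 mm high, dark bore on top. About 0.24 kg. The point is its centre, half-way up; z is its upright axis.
- flanged_body_center (a point): Flanged body, pale cream: a scalloped foot flange 30 mm across and 11 mm high with a tube 18 mm across rising from it, 36 mm high in all; grasp by the tube (the top 20 mm). The point is its centre, half-way up; z is its upright axis.
- dark_sample_center (a point): Round alloy check sample of dark grey-brown metal, a disc 31 mm across and 17 mm high. The point is its centre, half-way up; z is its upright axis.
- bronze_sample_center (a point): Round alloy check sample of golden bronze-coloured metal, a disc 31 mm across and 17 mm high. The point is its centre, half-way up; z is its upright axis.
- silver_sample_center (a point): Round alloy check sample of bright silver-white metal, a disc 31 mm across and 17 mm high; belongs to neither kit and stays where it is. The point is its centre, half-way up; z is its upright axis.
Things that resemble listed ones, but are neither listed nor needed, are in the scene too. What is shaped like the part that bears sleeve_center but orange or pink is not meant. There is more than one size of the part that bears gauge_center; the job needs the larger.

How it is judged:
By the outcome, as a careful person would: the job done as asked, in the order asked, and still so for the second after the job is handed in, with the robot touching nothing.
It also fails if it takes over 144 s, if anything falls off the work surface, if the arm or the gripper's body presses on something with over 40 N, if the wrist force passes 120 N, or if a joint passes its speed limit or range.

## Working session

There is one attempt and no reset: what is moved stays moved. The work goes in short steps, Python scripts to look and compute and a tool call to move; the robot and the scene stay as the last step left them, time stands still between calls to the robot, and variables do not carry over. Pictures are saved under pics/ and viewed, at most 14 in all, crops included, and the job is handed in when it is done.

Besides the shell and the picture viewer there is one more tool, called after "Call:" as a command line: name --argument value ..., lists and objects as JSON in quotes. step_arm: Moves the arm, as the interface text tells. Its arguments: {"type":"object","properties":{"targets":{"type":"array","items":{"type":"object","properties":{"angular":{"type":"array","items":{"type":"number","minimum":-1,"maximum":1}},"dp":{"type":"array","items":{"type":"number","minimum":-1,"maximum":1}},"fingers":{"type":"number"}}}},"newtons":{"type":"number"}},"required":["targets"]}

```bash
mkdir -p pics; ls; cat > h.py <<'E'
import numpy as np,cv2
from bench import *
def K(c):
    f=210/np.tan(np.radians(c['vfov'])/2)
    return np.array([[f,0,c['cx']],[0,f,c['cy']],[0,0,1.]])
def w(c,px,z):
    n=cv2.undistortPoints(np.array([[px]],float),K(c),np.array(c['D'],float))[0,0]
    R=np.array(c['R']);t=np.array(c['t']).ravel()
    o=-R.T@t;d=R.T@np.array([n[0],n[1],1]);return (o+d*(z-o[2])/d[2])
def p(c,X):
    R=np.array(c['R']);t=np.array(c['t']).ravel()
    return cv2.projectPoints(np.array([X],float),cv2.Rodrigues(R)[0],t,K(c),np.array(c['D'],float))[0][0,0]
H=dict(yellow_tray=0,blue_tray=0,gauge_center=9.5,sleeve_center=33,flanged_body_center=18,dark_sample_center=8.5,bronze_sample_center=8.5,silver_sample_center=8.5)
E
python3 - <<'E'
from h import *
for n in ['top','scene']:
    cv2.imwrite(f'pics/{n}0.png',snapshot(n)); c=camera_params(n)
    print(n,-np.array(c['R']).T@np.array(c['t']).ravel())
    for l,z in H.items():
        for d in pinpoint(n,l): print(l,round(d['conf'],2),np.round(d['at']),np.round(w(c,d['at'],z)[:2]))
E
```

```text
pics
top [ 381.67555626 -332.22040622 1426.89786509]
yellow_tray 0.72 [152. 179.] [592.  42.]
yellow_tray 0.61 [293. 188.] [ 564. -429.]
blue_tray 0.61 [226. 233.] [ 413. -209.]
blue_tray 0.59 [215. 166.] [ 635. -168.]
gauge_center 0.73 [287. 220.] [ 457. -408.]
gauge_center 0.58 [388. 236.] [ 407. -741.]
gauge_center 0.53 [155. 179.] [589.  29.]
sleeve_center 0.64 [304. 194.] [ 542. -463.]
sleeve_center 0.57 [293. 187.] [ 563. -426.]
sleeve_center 0.43 [279. 162.] [ 647. -379.]
flanged_body_center 0.64 [227. 235.] [ 407. -213.]
flanged_body_center 0.58 [291. 220.] [ 458. -420.]
dark_sample_center 0.58 [257. 241.] [ 390. -312.]
bronze_sample_center 0.57 [254. 215.] [ 474. -302.]
silver_sample_center 0.57 [272. 183.] [ 580. -358.]
scene [ -145.56127277 -1368.76527274   781.61801413]
yellow_tray 0.65 [252. 175.] [614.  32.]
blue_tray 0.94 [290. 197.] [ 636. -168.]
gauge_center 0.71 [286. 249.] [ 462. -413.]
gauge_center 0.57 [349. 329.] [ 413. -738.]
sleeve_center 0.72 [319. 245.] [ 525. -476.]
sleeve_center 0.63 [321. 228.] [ 577. -412.]
sleeve_center 0.62 [338. 213.] [ 664. -373.]
flanged_body_center 0.39 [231. 216.] [ 416. -199.]
flanged_body_center 0.38 [310. 227.] [ 572. -369.]
flanged_body_center 0.29 [272. 227.] [ 482. -312.]
dark_sample_center 0.42 [240. 237.] [ 390. -296.]
bronze_sample_center 0.53 [270. 229.] [ 479. -307.]
silver_sample_center 0.56 [310. 227.] [ 578. -360.]
```

```bash
python3 - <<'E'
import cv2
a=cv2.imread('pics/top0.png')[100:310,110:430]
cv2.imwrite('pics/top1.png',cv2.resize(a,(800,525),interpolation=cv2.INTER_CUBIC))
a=cv2.imread('pics/scene0.png')[130:360,180:430]
cv2.imwrite('pics/scene1.png',cv2.resize(a,(650,598),interpolation=cv2.INTER_CUBIC))
E
```

```text
(no output)
```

View pics/top1.png

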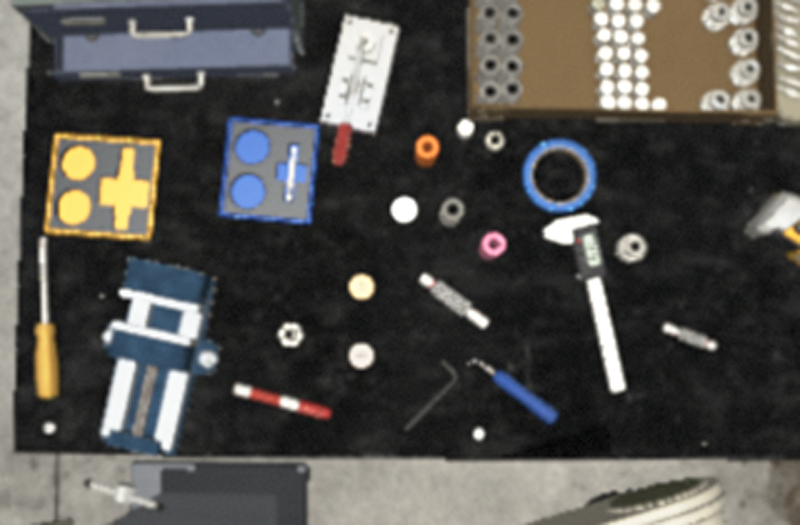

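View pics/scene1.png

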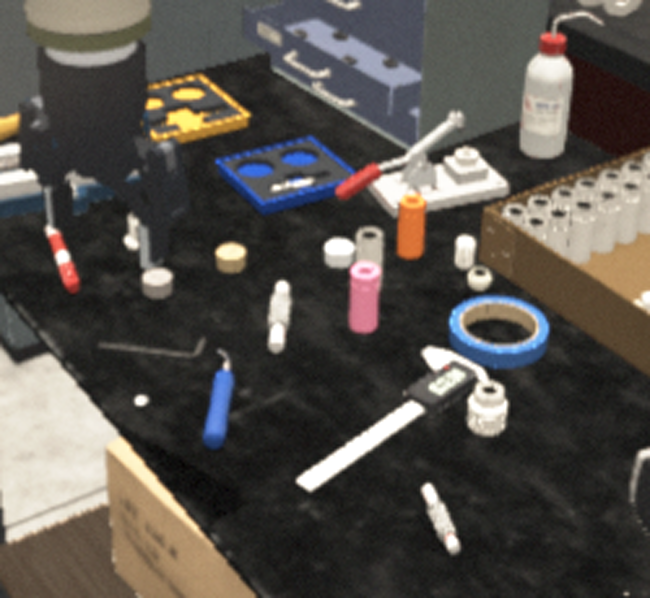

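Candidates in the top image:
- **Sleeve:** cream tube at (291,184). Orange (281,159) and pink (307,198) are excluded by colour.
- **Gauge:** the larger one at (291,220); the smaller is at (386,235).
- **Flanged body:** scalloped at (226,234).
- **Samples:** bronze (254,215), grey-brown (254,242), silver-white (272,184).

I'll confirm these from the wrist camera.

```bash
python3 - <<'E'
from h import *
s=sense();print(s['tool_pos'],s['tcp_rot'],s['time'],s['finger_gap'])
c=camera_params('wrist');R=np.array(c['R']);print(c['vfov'],-R.T@np.array(c['t']).ravel(),R.round(2).tolist())
E
```

```text
[ 216.34769629 -559.6690358   231.32424728] [ 1.79996048e+02 -1.03841335e-03  2.11319399e+01] 0.9 85.3383697959506
70.5050869918591 [ 291.28310968 -531.44496832  373.83088761] [[0.36, -0.93, -0.0], [-0.89, -0.34, 0.31], [-0.29, -0.11, -0.95]]
```

```bash
cat >> h.py <<'E'
def plan(wps,start=None):
    """waypoints (x,y,z,yaw) -> per call dp & angular; chained; start defaults to the present pose"""
    from scipy.spatial.transform import Rotation as Ro
    if start is None:
        s=sense();P=np.array(s['tool_pos']);R=Ro.from_euler('xyz',s['tcp_rot'],degrees=True)
    else: P=np.array(start[:3],float);R=Ro.from_euler('xyz',[180,0,start[3]],degrees=True)
    for q in wps:
        T=np.array(q[:3],float);R2=Ro.from_euler('xyz',[180,0,q[3]],degrees=True)
        d=R.inv().apply(T-P)/200;a=(R.inv()*R2).as_rotvec()/np.pi
        print(q,'dp',d.round(3).tolist(),'ang',a.round(4).tolist(),'' if abs(d).max()<=1 else 'TOO FAR')
        P,R=T,R2
E
python3 -c "
from h import *
plan([(330,-440,300,0),(440,-330,350,0)])"
```

```text
(330, -440, 300, 0) dp [0.746, -0.353, -0.343] ang [0.0, -0.0, 0.1174] 
(440, -330, 350, 0) dp [0.55, -0.55, -0.25] ang [0.0, 0.0, 0.0]
```

Call:
step_arm --targets '[{"dp":[0.19,-0.09,-0.09],"angular":[0,0,0.03],"fingers":0},{"dp":[0.37,-0.18,-0.17],"angular":[0,0,0.06],"fingers":0},{"dp":[0.56,-0.26,-0.26],"angular":[0,0,0.09],"fingers":0},{"dp":[0.746,-0.353,-0.343],"angular":[0,0,0.1174],"fingers":0},{"dp":[0.746,-0.353,-0.343],"angular":[0,0,0.1174],"fingers":0},{"dp":[0.746,-0.353,-0.343],"angular":[0,0,0.1174],"fingers":0},{"dp":[0.746,-0.353,-0.343],"angular":[0,0,0.1174],"fingers":0},{"dp":[0.746,-0.353,-0.343],"angular":[0,0,0.1174],"fingers":0}]'

```text
time: 1.9
tool_pos: [329.2, -440.5, 299.1]
tcp_rot: [-179.9, 0.0, -0.1]
ft_force: [0.5, -0.4, 0.7]
finger_gap: 85.3
grip_force: 0.0
```

Call:
step_arm --targets '[{"dp":[0.14,-0.14,-0.06],"fingers":0},{"dp":[0.28,-0.28,-0.12],"fingers":0},{"dp":[0.42,-0.42,-0.19],"fingers":0},{"dp":[0.55,-0.55,-0.25],"fingers":0},{"dp":[0.55,-0.55,-0.25],"fingers":0},{"dp":[0.55,-0.55,-0.25],"fingers":0},{"dp":[0.55,-0.55,-0.25],"fingers":0},{"dp":[0.55,-0.55,-0.25],"fingers":0}]'

```text
validation failed for argument at $.ta...
```

```bash
python3 - <<'E'
from h import *
s=sense();print(s['tool_pos'],s['tcp_rot'],s['time'])
c=camera_params('wrist');im=snapshot('wrist');cv2.imwrite('pics/w1.png',im);cv2.imwrite('pics/w1b.png',cv2.resize(im,(800,600)))
for l,z in H.items():
    for d in pinpoint('wrist',l): print(l,round(d['conf'],2),np.round(d['at']),np.round(w(c,d['at'],z)[:2],1))
E
```

```text
[ 329.21302659 -440.46107164  299.13669747] [-1.79945595e+02  4.34827294e-02 -6.43056695e-02] 1.9
gauge_center 0.93 [482. 118.] [ 412.2 -732.6]
gauge_center 0.86 [259.  76.] [ 462.5 -415.7]
sleeve_center 0.61 [299.  16.] [ 529.  -467.6]
sleeve_center 0.57 [111. 116.] [ 413.9 -218.8]
flanged_body_center 0.85 [116. 115.] [ 415.  -218.1]
dark_sample_center 0.67 [182. 135.] [ 385.6 -304.6]
bronze_sample_center 0.87 [174.  69.] [ 473.4 -302. ]
```

View pics/w1b.png

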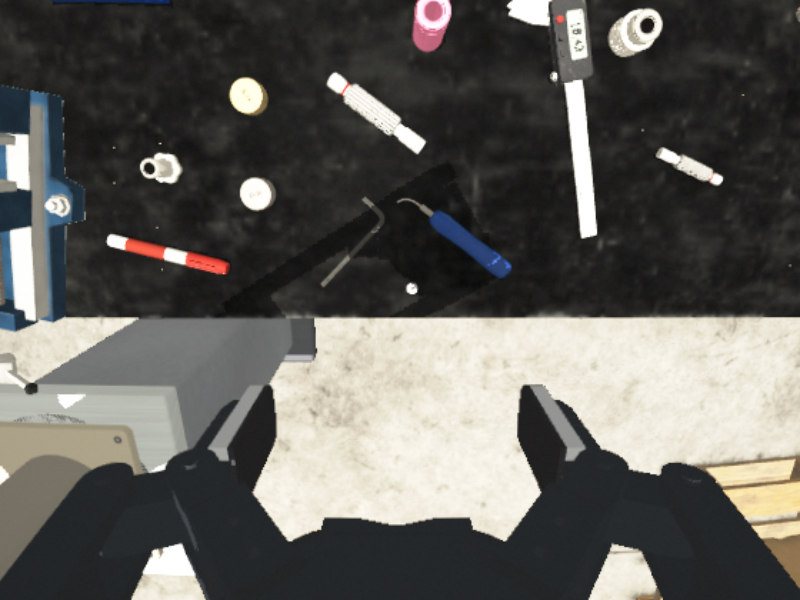

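Call:
step_arm --targets '[{"dp":[0.14,-0.14,-0.06],"angular":[0,0,0],"fingers":0},{"dp":[0.28,-0.28,-0.12],"angular":[0,0,0],"fingers":0},{"dp":[0.42,-0.42,-0.19],"angular":[0,0,0],"fingers":0},{"dp":[0.55,-0.55,-0.25],"angular":[0,0,0],"fingers":0},{"dp":[0.55,-0.55,-0.25],"angular":[0,0,0],"fingers":0},{"dp":[0.55,-0.55,-0.25],"angular":[0,0,0],"fingers":0},{"dp":[0.55,-0.55,-0.25],"angular":[0,0,0],"fingers":0},{"dp":[0.55,-0.55,-0.25],"angular":[0,0,0],"fingers":0}]'

```text
time: 3.35
tool_pos: [439.4, -330.6, 349.5]
tcp_rot: [-180.0, 0.0, -0.1]
ft_force: [0.8, 0.2, -0.4]
finger_gap: 85.2
grip_force: 0.0
```

```bash
python3 - <<'E'
from h import *
s=sense();print(s['tool_pos'],s['tcp_rot'],s['time'])
c=camera_params('wrist');im=snapshot('wrist');cv2.imwrite('pics/w2.png',im);cv2.imwrite('pics/w2b.png',cv2.resize(im,(800,600)))
for l,z in H.items():
    for d in pinpoint('wrist',l): print(l,round(d['conf'],2),np.round(d['at']),np.round(w(c,d['at'],z)[:2],1))
E
```

```text
[ 439.35964369 -330.5780904   349.48549576] [-1.79976879e+02  3.36261088e-02 -7.87229145e-02] 3.35
yellow_tray 0.96 [40. 65.] [605.8  42.8]
blue_tray 0.55 [174.  45.] [ 625.5 -175.8]
blue_tray 0.42 [205. 188.] [ 405.  -208.5]
blue_tray 0.25 [258. 202.] [ 380.8 -297.1]
gauge_center 0.7 [329. 154.] [ 462.7 -414.4]
gauge_center 0.56 [512. 186.] [ 411.  -734.6]
sleeve_center 0.79 [318.  19.] [ 649.6 -387.5]
sleeve_center 0.72 [335.  78.] [ 573.7 -413.3]
sleeve_center 0.6 [369. 111.] [ 528.9 -466.3]
flanged_body_center 0.48 [203. 185.] [ 414.6 -209.5]
dark_sample_center 0.59 [256. 201.] [ 384.2 -295.1]
dark_sample_center 0.47 [176.  42.] [ 627.7 -182.4]
bronze_sample_center 0.64 [258. 146.] [ 475.9 -299.3]
bronze_sample_center 0.21 [262. 200.] [ 386.3 -304.3]
silver_sample_center 0.68 [296.  76.] [ 579.  -359.5]
```

View pics/w2b.png

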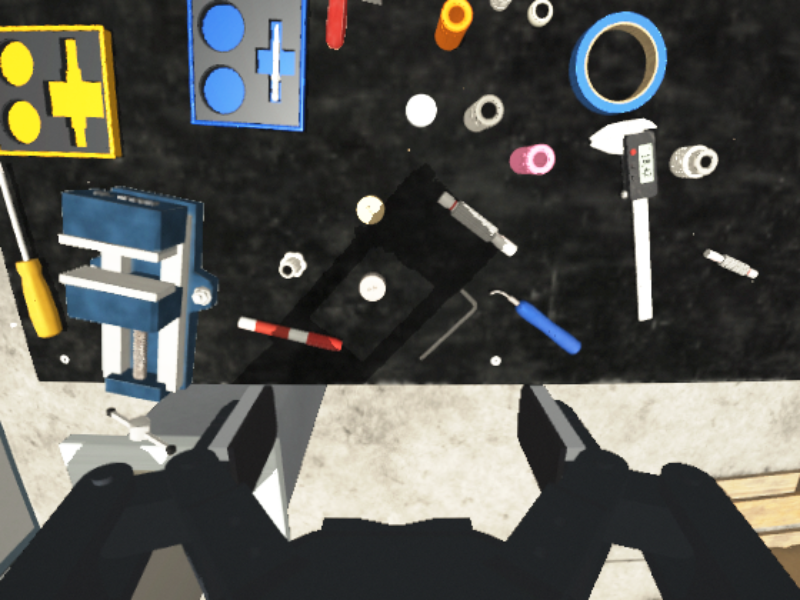

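```bash
python3 - <<'E'
from h import *
im=cv2.imread('pics/w2.png')
L=[(260,201),(259,146),(295,77),(338,78),(331,156),(204,185)]
cv2.imwrite('pics/crops.png',np.vstack([np.hstack([cv2.resize(im[y-22:y+22,x-22:x+22],(260,260),interpolation=cv2.INTER_CUBIC) for x,y in L[i:i+3]]) for i in (0,3)]))
for x,y in L[:3]: print(im[y-4:y+5,x-4:x+5].reshape(-1,3).mean(0))
t=cv2.imread('pics/top0.png')
for x,y in [(254,242),(254,215),(272,184)]: print(t[y-2:y+3,x-2:x+3].reshape(-1,3).mean(0))
plan([(500,-410,260,60)])
E
```

```text
[240.24691358 247.66666667 251.20987654]
[228.71604938 245.4691358  247.91358025]
[254.98765432 255.         255.        ]
[227.88 236.08 242.08]
[214.44 248.92 253.92]
[255. 255. 255.]
(500, -410, 260, 60) dp [0.3, 0.4, 0.449] ang [-0.0, 0.0, -0.3333]
```

View pics/crops.png

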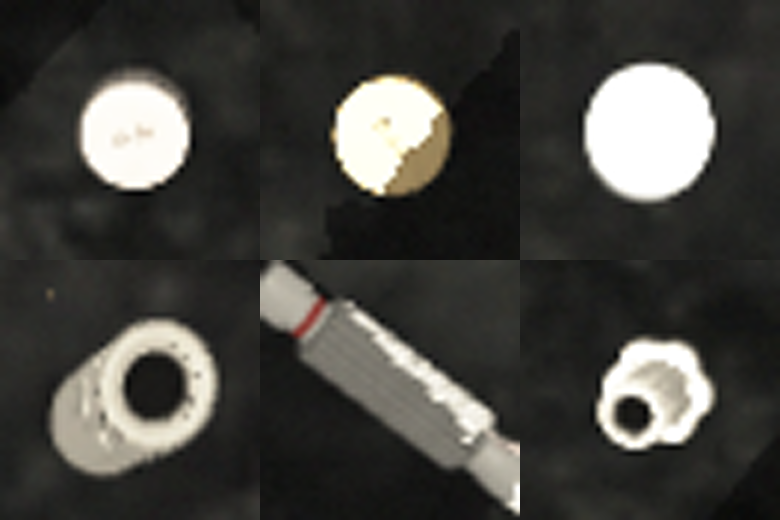

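Call:
step_arm --targets '[{"dp":[0.05,0.07,0.07],"angular":[0,0,-0.055],"fingers":0},{"dp":[0.1,0.13,0.15],"angular":[0,0,-0.11],"fingers":0},{"dp":[0.15,0.2,0.22],"angular":[0,0,-0.165],"fingers":0},{"dp":[0.2,0.27,0.3],"angular":[0,0,-0.22],"fingers":0},{"dp":[0.25,0.33,0.37],"angular":[0,0,-0.275],"fingers":0},{"dp":[0.3,0.4,0.449],"angular":[0,0,-0.3333],"fingers":0},{"dp":[0.3,0.4,0.449],"angular":[0,0,-0.3333],"fingers":0},{"dp":[0.3,0.4,0.449],"angular":[0,0,-0.3333],"fingers":0}]'

```text
time: 4.8
tool_pos: [500.0, -409.8, 260.6]
tcp_rot: [180.0, -0.0, 59.8]
ft_force: [0.2, 0.8, 0.4]
finger_gap: 85.6
grip_force: 0.0
```

```bash
cat >> h.py <<'E'
def look(name,labels):
    s=sense();print(np.round(s['tool_pos'],1),np.round(s['tcp_rot'],1),round(s['time'],2))
    c=camera_params('wrist');im=snapshot('wrist');cv2.imwrite(f'pics/{name}.png',im)
    for l in labels:
        for d in pinpoint('wrist',l): print(l,round(d['conf'],2),np.round(d['at']),np.round(w(c,d['at'],H[l])[:2],1))
        for d in masks_of('wrist',l)[:3]:
            ct=max(cv2.findContours(d['pixels'].astype(np.uint8),0,2)[0],key=cv2.contourArea)
            (a,b),r=cv2.minEnclosingCircle(ct);print('  mask',l,round(d['conf'],2),round(a),round(b),round(r,1),np.round(w(c,(a,b),H[l])[:2],1))
    return c,im
E
python3 - <<'E'
from h import *
c,im=look('w3',['sleeve_center','gauge_center','silver_sample_center'])
cv2.imwrite('pics/w3b.png',cv2.resize(im,(800,600)))
E
```

```text
[ 500.  -409.8  260.6] [180.   -0.   59.8] 4.8
sleeve_center 0.88 [319. 212.] [ 527.6 -470.5]
sleeve_center 0.86 [383. 100.] [ 658.4 -386.1]
sleeve_center 0.83 [328. 159.] [ 570.5 -415.4]
  mask sleeve_center 0.83 331 160 16.2 [ 572.9 -418.9]
  mask sleeve_center 0.73 319 212 17.9 [ 527.9 -471.5]
gauge_center 0.91 [257. 198.] [ 463.9 -418.1]
gauge_center 0.48 [333. 367.] [ 419.  -739.7]
  mask gauge_center 0.57 255 201 38.1 [ 458.6 -420.7]
  mask gauge_center 0.46 330 359 10.3 [ 421.9 -719.7]
silver_sample_center 0.76 [311. 113.] [ 580.3 -357.7]
  mask silver_sample_center 0.67 309 113 13.0 [ 578.1 -356.7]
```

View pics/w3b.png

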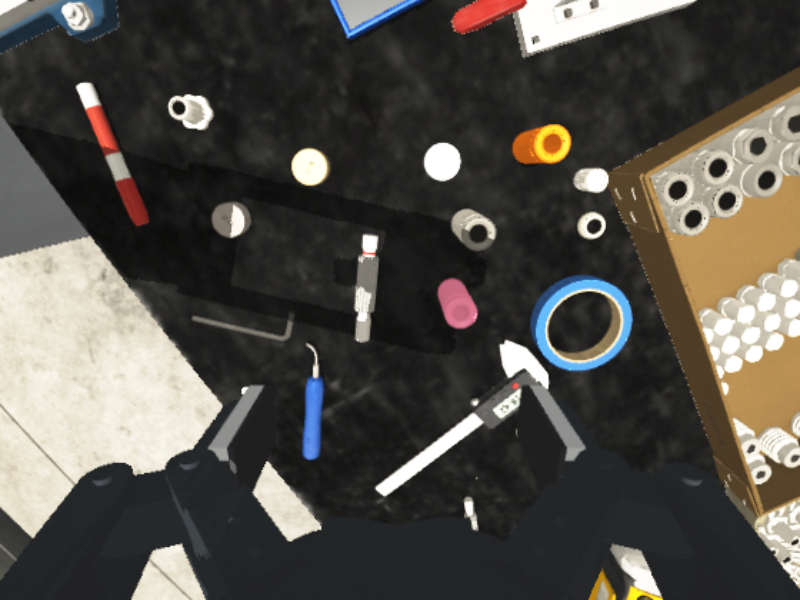

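```bash
python3 - <<'E'
from h import *
c=camera_params('wrist');print(w(c,(337.5,163.8),66))
plan([(571,-416,120,60),(571,-416,30,60),(571,-416,230,60)])
E
```

```text
[ 574.44837559 -419.17768247   66.        ]
(571, -416, 120, 60) dp [0.151, 0.321, 0.704] ang [0.0003, 0.0001, -0.0002] 
(571, -416, 30, 60) dp [0.0, -0.0, 0.45] ang [0.0, 0.0, 0.0] 
(571, -416, 230, 60) dp [0.0, 0.0, -1.0] ang [0.0, 0.0, 0.0]
```

Call:
step_arm --targets '[{"dp":[0.05,0.11,0.2],"angular":[0,0,0],"fingers":0},{"dp":[0.1,0.22,0.4],"angular":[0,0,0],"fingers":0},{"dp":[0.151,0.332,0.704],"angular":[0,0,0],"fingers":0},{"dp":[0.151,0.332,0.704],"angular":[0,0,0],"fingers":0},{"dp":[0.151,0.332,0.704],"angular":[0,0,0],"fingers":0},{"dp":[0.151,0.332,0.85],"angular":[0,0,0],"fingers":0},{"dp":[0.151,0.332,1.0],"angular":[0,0,0],"fingers":0},{"dp":[0.151,0.332,1.0],"angular":[0,0,0],"fingers":0}]'

```text
time: 6.15
tool_pos: [571.9, -417.2, 60.9]
tcp_rot: [-180.0, 0.0, 60.0]
ft_force: [-0.1, 0.1, -0.2]
finger_gap: 85.5
grip_force: 0.0
```

Call:
step_arm --targets '[{"dp":[0,0,0.08],"angular":[0,0,0],"fingers":0},{"dp":[0,0,0.152],"angular":[0,0,0],"fingers":0},{"dp":[0,0,0.152],"angular":[0,0,0],"fingers":0.8},{"dp":[0,0,0.152],"angular":[0,0,0],"fingers":0.9},{"dp":[0,0,0.152],"angular":[0,0,0],"fingers":0.9},{"dp":[0,0,0.152],"angular":[0,0,0],"fingers":0.9},{"dp":[0,0,0.152],"angular":[0,0,0],"fingers":0.9},{"dp":[0,0,0.152],"angular":[0,0,0],"fingers":0.9}]' --newtons 40

```text
time: 7.15
tool_pos: [573.0, -417.4, 30.5]
tcp_rot: [179.9, 0.0, 60.0]
ft_force: [-1.5, 0.9, 5.2]
finger_gap: 27.1
grip_force: 39.3
```

```bash
python3 - <<'E'
from h import *
plan([(573,-417,230,60),(550,-220,250,30),(520,-30,260,0)],(573,-417,30,60))
E
```

```text
(573, -417, 230, 60) dp [0.0, 0.0, -1.0] ang [0.0, 0.0, 0.0] 
(550, -220, 250, 30) dp [0.796, -0.592, -0.1] ang [-0.0, -0.0, 0.1667] 
(520, -30, 260, 0) dp [0.345, -0.898, -0.05] ang [0.0, -0.0, 0.1667]
```

Call:
step_arm --targets '[{"dp":[0,0,-0.1],"angular":[0,0,0],"fingers":0.9},{"dp":[0,0,-0.3],"angular":[0,0,0],"fingers":0.9},{"dp":[0,0,-0.5],"angular":[0,0,0],"fingers":0.9},{"dp":[0,0,-0.7],"angular":[0,0,0],"fingers":0.9},{"dp":[0,0,-0.9],"angular":[0,0,0],"fingers":0.9},{"dp":[0,0,-1],"angular":[0,0,0],"fingers":0.9},{"dp":[0,0,-1],"angular":[0,0,0],"fingers":0.9},{"dp":[0,0,-1],"angular":[0,0,0],"fingers":0.9}]'

```text
time: 8.15
tool_pos: [571.9, -416.5, 227.2]
tcp_rot: [-179.8, -0.0, 60.0]
ft_force: [-0.6, 0.6, -3.1]
finger_gap: 26.5
grip_force: 39.7
```

Call:
step_arm --targets '[{"dp":[0.13,-0.1,-0.02],"angular":[0,0,0.03],"fingers":0.9},{"dp":[0.26,-0.2,-0.04],"angular":[0,0,0.06],"fingers":0.9},{"dp":[0.4,-0.3,-0.05],"angular":[0,0,0.09],"fingers":0.9},{"dp":[0.53,-0.4,-0.07],"angular":[0,0,0.12],"fingers":0.9},{"dp":[0.66,-0.5,-0.08],"angular":[0,0,0.15],"fingers":0.9},{"dp":[0.796,-0.592,-0.1],"angular":[0,0,0.1667],"fingers":0.9},{"dp":[0.796,-0.592,-0.1],"angular":[0,0,0.1667],"fingers":0.9},{"dp":[0.796,-0.592,-0.1],"angular":[0,0,0.1667],"fingers":0.9}]'

```text
time: 9.15
tool_pos: [549.1, -220.0, 248.0]
tcp_rot: [-179.9, 0.1, 30.0]
ft_force: [0.7, -0.6, -3.1]
finger_gap: 26.7
grip_force: 40.0
```

Call:
step_arm --targets '[{"dp":[0.06,-0.15,-0.01],"angular":[0,0,0.03],"fingers":0.9},{"dp":[0.12,-0.3,-0.02],"angular":[0,0,0.06],"fingers":0.9},{"dp":[0.18,-0.45,-0.03],"angular":[0,0,0.09],"fingers":0.9},{"dp":[0.24,-0.6,-0.04],"angular":[0,0,0.12],"fingers":0.9},{"dp":[0.3,-0.75,-0.05],"angular":[0,0,0.15],"fingers":0.9},{"dp":[0.345,-0.898,-0.05],"angular":[0,0,0.1667],"fingers":0.9},{"dp":[0.345,-0.898,-0.05],"angular":[0,0,0.1667],"fingers":0.9},{"dp":[0.345,-0.898,-0.05],"angular":[0,0,0.1667],"fingers":0.9}]'

```text
time: 10.15
tool_pos: [519.8, -30.9, 259.1]
tcp_rot: [180.0, 0.0, -0.0]
ft_force: [0.6, 0.6, -2.7]
finger_gap: 26.4
grip_force: 40.3
```

```bash
python3 - <<'E'
from h import *
c,im=look('w4',['yellow_tray','blue_tray'])
print(sense()['finger_gap'])
cv2.imwrite('pics/w4b.png',cv2.resize(im,(800,600)))
E
```

```text
[519.8 -30.9 259.1] [180.   0.  -0.] 10.15
yellow_tray 0.82 [219. 115.] [602.9  43.6]
  mask yellow_tray 0.57 468 212 13.5 [ 472.1 -309. ]
  mask yellow_tray 0.55 215 112 80.3 [607.5  48.8]
blue_tray 0.93 [390.  98.] [ 625.4 -176.2]
  mask blue_tray 0.58 398 92 74.4 [ 631.6 -185. ]
26.78121095378592
```

View pics/w4b.png

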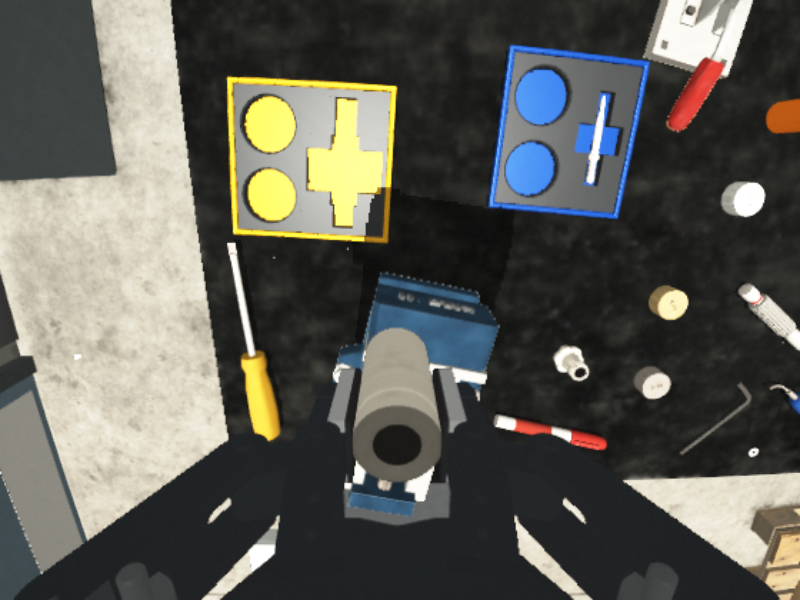

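```bash
python3 - <<'E'
from h import *
c=camera_params('wrist');im=cv2.imread('pics/w4.png')
print('sleeve top',w(c,(397*.7,443*.7),295))
def fit(name,px,hx,hy):
    W=np.array([w(c,(a*.7,b*.7),17)[:2] for a,b in px]);T=np.array([(hx,hy),(hx,-hy),(-hx,-hy),(-hx,hy)],float)
    mw=W.mean(0);U,_,V=np.linalg.svd(T.T@(W-mw));R=(U@V).T
    print(name,mw.round(1),'yaw',np.degrees(np.arctan2(R[1,0],R[0,0])).round(1),'res',np.linalg.norm(T@R.T+mw-W,axis=1).round(1),
     'sides',[np.linalg.norm(W[i]-W[i-1]).round(0) for i in range(4)])
    for q in [(-30,hy-32),(30,hy-32),(-5.5,-29)]: print('  ',q,(R@q+mw).round(1),p(c,[*(R@q+mw),15])/.7)
fit('yellow',[(228,78),(396,87),(387,243),(234,234)],64,69)
fit('blue',[(511,46),(648,62),(617,216),(490,207)],64,58)
E
```

```text
sleeve top [521.96529992 -31.5448047  295.        ]
yellow [603.8  42.6] yaw -3.7 res [1.4 1.7 1.6 1.6] sides [np.float64(130.0), np.float64(140.0), np.float64(131.0), np.float64(140.0)]
   (-30, 37) [576.3  81.5] [269.63558127 196.33180907]
   (30, 37) [636.1  77.6] [268.36962186 124.77608691]
   (-5.5, -29) [596.5  14.1] [344.19665338 172.12000668]
blue [ 627.4 -178.3] yaw -4.1 res [0.8 0.7 0.4 1.5] sides [np.float64(130.0), np.float64(117.0), np.float64(128.0), np.float64(117.0)]
   (-30, 26) [ 599.3 -150.3] [531.62826674 169.09162843]
   (30, 26) [ 659.2 -154.6] [542.44424795  95.60150021]
   (-5.5, -29) [ 619.8 -206.9] [597.59931928 145.60720453]
```

Call:
step_arm --targets '[{"dp":[0.05,-0.1,0],"angular":[0,0,0],"fingers":0.9},{"dp":[0.1,-0.25,0.05],"angular":[0,0,0],"fingers":0.9},{"dp":[0.2,-0.4,0.15],"angular":[0,0,0],"fingers":0.9},{"dp":[0.272,-0.562,0.3],"angular":[0,0,0],"fingers":0.9},{"dp":[0.272,-0.562,0.5],"angular":[0,0,0],"fingers":0.9},{"dp":[0.272,-0.562,0.7],"angular":[0,0,0],"fingers":0.9},{"dp":[0.272,-0.562,0.745],"angular":[0,0,0],"fingers":0.9},{"dp":[0.272,-0.562,0.745],"angular":[0,0,0],"fingers":0.9}]'

```text
time: 11.4
tool_pos: [574.2, 82.1, 110.9]
tcp_rot: [180.0, 0.0, -0.0]
ft_force: [0.1, -0.7, -1.8]
finger_gap: 26.6
grip_force: 40.3
```

Call:
step_arm --targets '[{"dp":[0,0,0.1],"angular":[0,0,0],"fingers":0.9},{"dp":[0,0,0.2],"angular":[0,0,0],"fingers":0.9},{"dp":[0,0,0.28],"angular":[0,0,0],"fingers":0.9},{"dp":[0,0,0.33],"angular":[0,0,0],"fingers":0.9},{"dp":[0,0,0.36],"angular":[0,0,0],"fingers":0.9},{"dp":[0,0,0.36],"angular":[0,0,0],"fingers":0.9},{"dp":[0,0,0.36],"angular":[0,0,0],"fingers":0.9},{"dp":[0,0,0.36],"angular":[0,0,0],"fingers":0.9}]'

```text
time: 12.4
tool_pos: [574.7, 82.5, 39.4]
tcp_rot: [-180.0, -0.1, -0.0]
ft_force: [-0.2, 1.2, -2.3]
finger_gap: 26.7
grip_force: 40.3
```

Call:
step_arm --targets '[{"dp":[0,0,0.009],"angular":[0,0,0],"fingers":0.9},{"dp":[0,0,0.009],"angular":[0,0,0],"fingers":0.55},{"dp":[0,0,0.009],"angular":[0,0,0],"fingers":0.3},{"dp":[0,0,0.009],"angular":[0,0,0],"fingers":0.1},{"dp":[0,0,0],"angular":[0,0,0],"fingers":0.1},{"dp":[0,0,-0.2],"angular":[0,0,0],"fingers":0.1},{"dp":[0,0,-0.5],"angular":[0,0,0],"fingers":0.1},{"dp":[0,0,-0.8],"angular":[0,0,0],"fingers":0.1}]'

```text
time: 13.4
tool_pos: [573.7, 82.4, 200.3]
tcp_rot: [-180.0, 0.0, -0.0]
ft_force: [1.2, 0.4, -1.1]
finger_gap: 76.6
grip_force: 0.0
```

```bash
python3 - <<'E'
from h import *
s=sense();print(s['tool_pos'],s['finger_gap'])
plan([(490,-110,250,0),(330,-300,210,0)],(574.5,81.5,198,0))
E
```

```text
[573.69767545  82.41024908 200.25170216] 76.5807661445378
(490, -110, 250, 0) dp [-0.422, 0.958, -0.26] ang [0.0, 0.0, 0.0] 
(330, -300, 210, 0) dp [-0.8, 0.95, 0.2] ang [0.0, 0.0, 0.0]
```

Call:
step_arm --targets '[{"dp":[-0.07,0.15,-0.15],"angular":[0,0,0],"fingers":0},{"dp":[-0.15,0.35,-0.26],"angular":[0,0,0],"fingers":0},{"dp":[-0.25,0.55,-0.26],"angular":[0,0,0],"fingers":0},{"dp":[-0.33,0.75,-0.26],"angular":[0,0,0],"fingers":0},{"dp":[-0.422,0.958,-0.26],"angular":[0,0,0],"fingers":0},{"dp":[-0.422,0.958,-0.26],"angular":[0,0,0],"fingers":0},{"dp":[-0.422,0.958,-0.26],"angular":[0,0,0],"fingers":0},{"dp":[-0.422,0.958,-0.26],"angular":[0,0,0],"fingers":0}]'

```text
time: 14.4
tool_pos: [490.1, -108.2, 250.7]
tcp_rot: [-180.0, -0.0, 0.1]
ft_force: [0.0, 0.6, -0.9]
finger_gap: 85.7
grip_force: 0.0
```

Call:
step_arm --targets '[{"dp":[-0.15,0.18,0.0],"angular":[0,0,0],"fingers":0},{"dp":[-0.3,0.36,0.0],"angular":[0,0,0],"fingers":0},{"dp":[-0.45,0.54,0.05],"angular":[0,0,0],"fingers":0},{"dp":[-0.6,0.72,0.1],"angular":[0,0,0],"fingers":0},{"dp":[-0.75,0.88,0.15],"angular":[0,0,0],"fingers":0},{"dp":[-0.8,0.95,0.2],"angular":[0,0,0],"fingers":0},{"dp":[-0.8,0.95,0.2],"angular":[0,0,0],"fingers":0},{"dp":[-0.8,0.95,0.2],"angular":[0,0,0],"fingers":0}]'

```text
time: 15.4
tool_pos: [330.5, -298.4, 211.0]
tcp_rot: [-180.0, -0.0, 0.0]
ft_force: [-0.0, 0.9, -0.5]
finger_gap: 85.1
grip_force: 0.0
```

```bash
python3 - <<'E'
from h import *
c,im=look('w5',['dark_sample_center','bronze_sample_center','flanged_body_center','gauge_center'])
cv2.imwrite('pics/w5b.png',cv2.resize(im,(800,600)))
E
```

```text
[ 330.5 -298.4  211. ] [-180.   -0.    0.] 15.4
dark_sample_center 0.85 [279. 138.] [ 388.3 -300.5]
  mask dark_sample_center 0.63 281 141 14.3 [ 385.3 -303.3]
bronze_sample_center 0.8 [280.  55.] [ 474.3 -301.6]
  mask bronze_sample_center 0.78 280 54 17.5 [ 475.6 -302.1]
flanged_body_center 0.85 [196. 117.] [ 411.6 -211. ]
  mask flanged_body_center 0.6 197 116 14.7 [ 412.7 -212.2]
gauge_center 0.56 [389.  67.] [ 463.9 -418.6]
  mask gauge_center 0.94 392 72 49.1 [ 459.4 -422. ]
```

View pics/w5b.png

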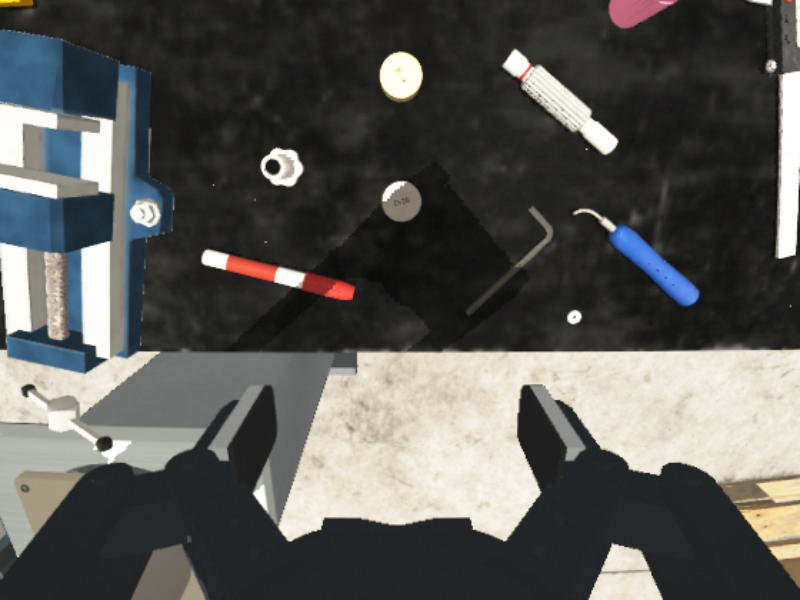

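```bash
python3 - <<'E'
from h import *
s=sense();print(s['tool_pos'],s['time'])
plan([(387,-301.5,40,0),(387,-301.5,8,0)])
c=camera_params('wrist')
for a in [(514,62),(606,142),(541,84),(582,121)]: print(w(c,(a[0]*.7,a[1]*.7),9.5)[:2].round(1))
E
```

```text
[ 329.80734657 -298.91685406  210.76223081] 15.85
(387, -301.5, 40, 0) dp [0.286, 0.013, 0.854] ang [0.0, -0.0, 0.0] 
(387, -301.5, 8, 0) dp [0.0, -0.0, 0.16] ang [0.0, 0.0, 0.0] 
[ 485.5 -385.8]
[ 430.8 -461.7]
[ 470.9 -407.1]
[ 445.6 -441. ]
```

Call:
step_arm --targets '[{"dp":[0.1,0.005,0.2],"angular":[0,0,0],"fingers":0},{"dp":[0.2,0.01,0.45],"angular":[0,0,0],"fingers":0},{"dp":[0.286,0.013,0.7],"angular":[0,0,0],"fingers":0},{"dp":[0.286,0.013,0.854],"angular":[0,0,0],"fingers":0},{"dp":[0.286,0.013,0.95],"angular":[0,0,0],"fingers":0},{"dp":[0.286,0.013,1],"angular":[0,0,0],"fingers":0},{"dp":[0.286,0.013,1],"angular":[0,0,0],"fingers":0},{"dp":[0.286,0.013,1],"angular":[0,0,0],"fingers":0}]'

```text
time: 16.85
tool_pos: [387.5, -302.4, 11.8]
tcp_rot: [179.9, -0.1, -0.0]
ft_force: [-0.3, -0.8, -1.3]
finger_gap: 85.7
grip_force: 0.0
```

Call:
step_arm --targets '[{"dp":[0,0,0.013],"angular":[0,0,0],"fingers":0},{"dp":[0,0,0.013],"angular":[0,0,0],"fingers":0.5},{"dp":[0,0,0.013],"angular":[0,0,0],"fingers":0.9},{"dp":[0,0,0.013],"angular":[0,0,0],"fingers":0.9},{"dp":[0,0,0.013],"angular":[0,0,0],"fingers":0.9},{"dp":[0,0,0.013],"angular":[0,0,0],"fingers":0.9},{"dp":[0,0,-0.1],"angular":[0,0,0],"fingers":0.9},{"dp":[0,0,-0.3],"angular":[0,0,0],"fingers":0.9}]'

```text
time: 17.85
tool_pos: [385.3, -300.3, 69.3]
tcp_rot: [-179.8, 0.2, -0.0]
ft_force: [0.3, 0.1, -1.7]
finger_gap: 28.1
grip_force: 39.8
```

```bash
python3 - <<'E'
from h import *
c,im=look('w6',[])
cv2.imwrite('pics/w6b.png',im[200:420,130:430])
plan([(490,-110,250,0),(577,78,160,0)],(387,-301.5,70.6,0))
plan([(520,-200,250,0),(600,-40,260,-45),(636,78,160,-90)],(387,-301.5,70.6,0))
E
```

```text
[ 385.3 -300.3   69.3] [-179.8    0.2   -0. ] 17.85
(490, -110, 250, 0) dp [0.515, -0.957, -0.897] ang [0.0, 0.0, 0.0] 
(577, 78, 160, 0) dp [0.435, -0.94, 0.45] ang [0.0, 0.0, 0.0] 
(520, -200, 250, 0) dp [0.665, -0.507, -0.897] ang [0.0, 0.0, 0.0] 
(600, -40, 260, -45) dp [0.4, -0.8, -0.05] ang [0.0, -0.0, 0.25] 
(636, 78, 160, -90) dp [-0.29, -0.544, 0.5] ang [-0.0, -0.0, 0.25]
```

View pics/w6b.png

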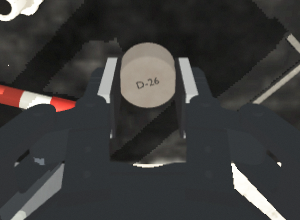

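```bash
python3 - <<'E'
from h import *
s=sense();c=camera_params('wrist');z=s['tool_pos'][2]-8+17
d=w(c,(278,274),z)-np.array(s['tool_pos']);print(d, s['tool_pos'],s['finger_gap'])
o=d[0]
a=np.radians(135);t=np.array([636.1,77.6])-o*np.array([np.cos(a),np.sin(a)]);print(t)
plan([(490,-120,260,60),(580,0,260,135),(t[0],t[1],70,135),(t[0],t[1],16,135)],(387,-301.5,70.6,0))
E
```

```text
[ 4.5358727  -0.83836924  9.        ] [ 388.55914688 -303.26504943   76.14876123] 28.2422892784912
[639.30734635  74.39265365]
(490, -120, 260, 60) dp [0.515, -0.907, -0.947] ang [0.0, 0.0, -0.3333] 
(580, 0, 260, 135) dp [0.745, 0.09, 0.0] ang [-0.0, 0.0, -0.4167] 
(np.float64(639.3073463455768), np.float64(74.39265365442326), 70, 135) dp [0.053, 0.473, 0.95] ang [0.0, 0.0, 0.0] 
(np.float64(639.3073463455768), np.float64(74.39265365442326), 16, 135) dp [0.0, -0.0, 0.27] ang [0.0, 0.0, 0.0]
```

```bash
python3 - <<'E'
from h import *
s=sense();print(s['tool_pos'],s['tcp_rot'],s['time'],s['qd'])
snapshot('wrist');s=sense();print(s['tool_pos'],s['tcp_rot'],s['time'],s['qd'])
E
```

```text
[ 388.55914688 -303.26504943   76.14876123] [ 1.79815756e+02 -1.95216692e-01 -1.26543418e-02] 17.9 [-0.05307435  0.38308343 -1.71701781  0.03119671 -6.63387031  0.07036515]
[ 389.19939318 -303.93468933   75.00324337] [ 1.79714898e+02 -2.98704681e-01 -1.69834340e-02] 17.95 [-0.0598779   2.15172539  2.43675194 -0.15046343 -3.59274132  0.01831237]
```

Call:
step_arm --targets '[{"dp":[0,0,-0.2],"angular":[0,0,0],"fingers":0.9},{"dp":[0.1,-0.15,-0.45],"angular":[0,0,-0.055],"fingers":0.9},{"dp":[0.2,-0.35,-0.7],"angular":[0,0,-0.11],"fingers":0.9},{"dp":[0.3,-0.55,-0.9],"angular":[0,0,-0.165],"fingers":0.9},{"dp":[0.4,-0.73,-0.947],"angular":[0,0,-0.22],"fingers":0.9},{"dp":[0.515,-0.907,-0.947],"angular":[0,0,-0.275],"fingers":0.9},{"dp":[0.515,-0.907,-0.947],"angular":[0,0,-0.3333],"fingers":0.9},{"dp":[0.515,-0.907,-0.947],"angular":[0,0,-0.3333],"fingers":0.9}]'

```text
time: 18.95
tool_pos: [489.8, -119.8, 259.0]
tcp_rot: [-179.9, 0.0, 60.0]
ft_force: [-0.4, 0.5, -0.4]
finger_gap: 28.4
grip_force: 39.8
```

Call:
step_arm --targets '[{"dp":[0.1,0.01,0],"angular":[0,0,-0.055],"fingers":0.9},{"dp":[0.2,0.03,0],"angular":[0,0,-0.11],"fingers":0.9},{"dp":[0.32,0.04,0],"angular":[0,0,-0.165],"fingers":0.9},{"dp":[0.45,0.05,0],"angular":[0,0,-0.22],"fingers":0.9},{"dp":[0.6,0.07,0],"angular":[0,0,-0.275],"fingers":0.9},{"dp":[0.745,0.09,0],"angular":[0,0,-0.33],"fingers":0.9},{"dp":[0.745,0.09,0],"angular":[0,0,-0.385],"fingers":0.9},{"dp":[0.745,0.09,0],"angular":[0,0,-0.4167],"fingers":0.9}]'

```text
time: 19.95
tool_pos: [579.9, -0.7, 259.1]
tcp_rot: [-179.9, -0.1, 134.9]
ft_force: [0.9, -0.1, -0.4]
finger_gap: 28.0
grip_force: 39.9
```

Call:
step_arm --targets '[{"dp":[0.02,0.15,0.1],"angular":[0,0,0],"fingers":0.9},{"dp":[0.04,0.35,0.2],"angular":[0,0,0],"fingers":0.9},{"dp":[0.053,0.473,0.35],"angular":[0,0,0],"fingers":0.9},{"dp":[0.053,0.473,0.55],"angular":[0,0,0],"fingers":0.9},{"dp":[0.053,0.473,0.75],"angular":[0,0,0],"fingers":0.9},{"dp":[0.053,0.473,0.95],"angular":[0,0,0],"fingers":0.9},{"dp":[0.053,0.473,0.95],"angular":[0,0,0],"fingers":0.9},{"dp":[0.053,0.473,0.95],"angular":[0,0,0],"fingers":0.9}]'

```text
time: 20.95
tool_pos: [640.2, 73.5, 71.5]
tcp_rot: [179.9, 0.1, 134.8]
ft_force: [0.9, 0.1, -0.4]
finger_gap: 28.0
grip_force: 39.9
```

```bash
python3 - <<'E'
from h import *
c,im=look('w7',[])
cv2.imwrite('pics/w7b.png',cv2.resize(im,(800,600)))
print(sense()['tool_pos'])
E
```

```text
[640.2  73.5  71.5] [1.799e+02 1.000e-01 1.348e+02] 20.95
[641.0534532   73.69681494  72.51290095]
```

View pics/w7b.png

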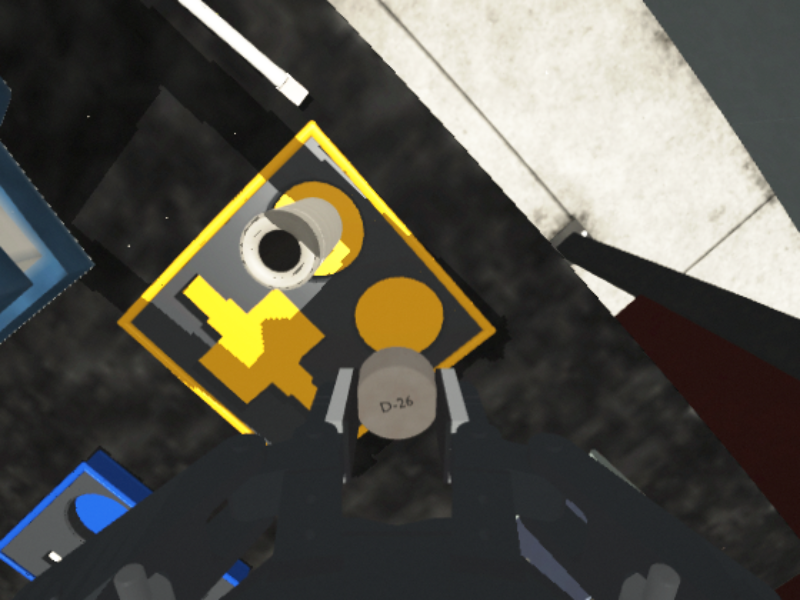

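```bash
python3 - <<'E'
from h import *
c=camera_params('wrist');s=sense()
print('pocket',w(c,(399*.7,313*.7),12)[:2],'disc',w(c,(397*.7,401*.7),s['tool_pos'][2]+9)[:2],s['tool_pos'])
E
```

```text
pocket [635.7824179   80.91084572] disc [641.39372226  73.50679852] [641.0534532   73.69681494  72.51290095]
```

Call:
step_arm --targets '[{"dp":[0.036,0,0.05],"angular":[0,0,0],"fingers":0.9},{"dp":[0.036,0,0.12],"angular":[0,0,0],"fingers":0.9},{"dp":[0.036,0,0.2],"angular":[0,0,0],"fingers":0.9},{"dp":[0.036,0,0.25],"angular":[0,0,0],"fingers":0.9},{"dp":[0.036,0,0.265],"angular":[0,0,0],"fingers":0.9},{"dp":[0.036,0,0.265],"angular":[0,0,0],"fingers":0.9},{"dp":[0.036,0,0.265],"angular":[0,0,0],"fingers":0.9},{"dp":[0.036,0,0.265],"angular":[0,0,0],"fingers":0.9}]'

```text
time: 22.0
tool_pos: [634.9, 79.1, 17.8]
tcp_rot: [180.0, 0.0, 135.0]
ft_force: [-0.0, -0.4, -0.8]
finger_gap: 28.2
grip_force: 39.9
```

Release, lift; then head for the gauge.

Call:
step_arm --targets '[{"dp":[0,0,0],"angular":[0,0,0],"fingers":0.55},{"dp":[0,0,0],"angular":[0,0,0],"fingers":0.55},{"dp":[0,0,0],"angular":[0,0,0],"fingers":0.4},{"dp":[0,0,-0.1],"angular":[0,0,0],"fingers":0.4},{"dp":[0,0,-0.3],"angular":[0,0,0],"fingers":0.4},{"dp":[0,0,-0.6],"angular":[0,0,0],"fingers":0.4},{"dp":[0,0,-0.9],"angular":[0,0,0],"fingers":0.4},{"dp":[0,0,-1.0],"angular":[0,0,0],"fingers":0.4}]'

```text
time: 23.0
tool_pos: [637.0, 79.2, 225.0]
tcp_rot: [179.6, 0.4, 135.0]
ft_force: [-0.2, -0.4, -0.1]
finger_gap: 51.2
grip_force: 0.0
```

```bash
python3 - <<'E'
from h import *
c,im=look('w8',['dark_sample_center','sleeve_center'])
s=sense();print(s['tool_pos'])
cv2.imwrite('pics/w8b.png',cv2.resize(im[60:380,60:460],(640,512)))
E
```

```text
[637.   79.2 225. ] [179.6   0.4 135. ] 23.0
  mask dark_sample_center 0.59 275 185 13.7 [637.2  77.1]
sleeve_center 0.9 [239. 146.] [574.3  83.5]
  mask sleeve_center 0.69 236 149 16.9 [573.6  79. ]
[633.28511917  79.0282998  214.94838064]
```

View pics/w8b.png

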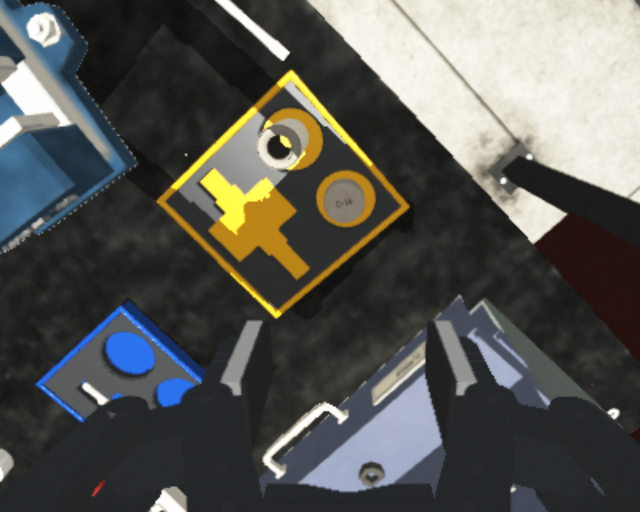

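```bash
python3 - <<'E'
from h import *
s=sense();print(s['tool_pos'])
plan([(540,-80,260,100),(480,-260,240,54),(430,-462,170,54)],(636,79,216,135))
E
```

```text
[633.28511917  79.0282998  214.94838064]
(540, -80, 260, 100) dp [-0.223, -0.902, -0.22] ang [0.0, -0.0, 0.1944] 
(480, -260, 240, 54) dp [-0.834, -0.452, 0.1] ang [-0.0, -0.0, 0.2556] 
(430, -462, 170, 54) dp [-0.964, 0.391, 0.35] ang [0.0, 0.0, 0.0]
```

Call:
step_arm --targets '[{"dp":[-0.03,-0.1,-0.1],"angular":[0,0,0.04],"fingers":0.2},{"dp":[-0.07,-0.3,-0.22],"angular":[0,0,0.08],"fingers":0.2},{"dp":[-0.12,-0.5,-0.22],"angular":[0,0,0.12],"fingers":0.2},{"dp":[-0.17,-0.7,-0.22],"angular":[0,0,0.16],"fingers":0.2},{"dp":[-0.223,-0.902,-0.22],"angular":[0,0,0.1944],"fingers":0.2},{"dp":[-0.223,-0.902,-0.22],"angular":[0,0,0.1944],"fingers":0.2},{"dp":[-0.223,-0.902,-0.22],"angular":[0,0,0.1944],"fingers":0.2},{"dp":[-0.223,-0.902,-0.22],"angular":[0,0,0.1944],"fingers":0.2}]'

```text
time: 24.25
tool_pos: [538.3, -79.0, 260.1]
tcp_rot: [-179.9, -0.1, 100.1]
ft_force: [-0.1, 0.7, 0.2]
finger_gap: 68.6
grip_force: 0.0
```

Call:
step_arm --targets '[{"dp":[-0.15,-0.08,0],"angular":[0,0,0.05],"fingers":0.2},{"dp":[-0.3,-0.16,0],"angular":[0,0,0.1],"fingers":0.2},{"dp":[-0.5,-0.27,0],"angular":[0,0,0.15],"fingers":0.2},{"dp":[-0.7,-0.38,0.05],"angular":[0,0,0.2],"fingers":0.2},{"dp":[-0.834,-0.452,0.1],"angular":[0,0,0.2556],"fingers":0.2},{"dp":[-0.834,-0.452,0.1],"angular":[0,0,0.2556],"fingers":0.2},{"dp":[-0.834,-0.452,0.1],"angular":[0,0,0.2556],"fingers":0.2},{"dp":[-0.834,-0.452,0.1],"angular":[0,0,0.2556],"fingers":0.2}]'

```text
time: 25.25
tool_pos: [479.0, -258.9, 241.5]
tcp_rot: [180.0, -0.0, 54.2]
ft_force: [-1.6, 0.9, 0.2]
finger_gap: 68.5
grip_force: 0.0
```

Call:
step_arm --targets '[{"dp":[-0.2,0.08,0.05],"angular":[0,0,0],"fingers":0.2},{"dp":[-0.4,0.16,0.12],"angular":[0,0,0],"fingers":0.2},{"dp":[-0.6,0.25,0.2],"angular":[0,0,0],"fingers":0.2},{"dp":[-0.8,0.33,0.28],"angular":[0,0,0],"fingers":0.2},{"dp":[-0.964,0.391,0.35],"angular":[0,0,0],"fingers":0.2},{"dp":[-0.964,0.391,0.35],"angular":[0,0,0],"fingers":0.2},{"dp":[-0.964,0.391,0.35],"angular":[0,0,0],"fingers":0.2},{"dp":[-0.964,0.391,0.35],"angular":[0,0,0],"fingers":0.2}]'

```text
time: 26.25
tool_pos: [429.2, -460.9, 172.1]
tcp_rot: [179.9, 0.0, 54.1]
ft_force: [0.0, 0.4, -0.4]
finger_gap: 68.7
grip_force: 0.0
```

```bash
python3 - <<'E'
from h import *
c,im=look('w9',['gauge_center'])
cv2.imwrite('pics/w9b.png',cv2.resize(im[0:280,100:460],(720,560)))
for m in masks_of('wrist','gauge_center')[:2]:
    q=np.argwhere(m['pixels'])[:,::-1]
    W=np.array([w(c,x,9.5)[:2] for x in q[::3]]);W-=0
    mu=W.mean(0);u,s,v=np.linalg.svd(W-mu,full_matrices=False);t=(W-mu)@v[0];n=(W-mu)@v[1]
    a=v[0];mid=mu+a*(t.min()+t.max())/2+v[1]*(n.min()+n.max())/2
    print(len(q),'ang',np.degrees(np.arctan2(a[1],a[0])),'len',np.ptp(t),'wid',np.ptp(n),'mid',mid)
print(sense()['tool_pos'])
E
```

```text
[ 429.2 -460.9  172.1] [179.9   0.   54.1] 26.25
gauge_center 0.78 [277. 144.] [ 461.3 -417.9]
gauge_center 0.16 [344.  14.] [ 579.3 -358.5]
  mask gauge_center 0.89 278 148 53.2 [ 460.1 -421.5]
1763 ang -125.93157502394948 len 106.02083614974353 wid 20.19263294542943 mid [ 458.12221976 -423.29326099]
[ 428.65560761 -461.34930584  171.70000878]
```

View pics/w9b.png

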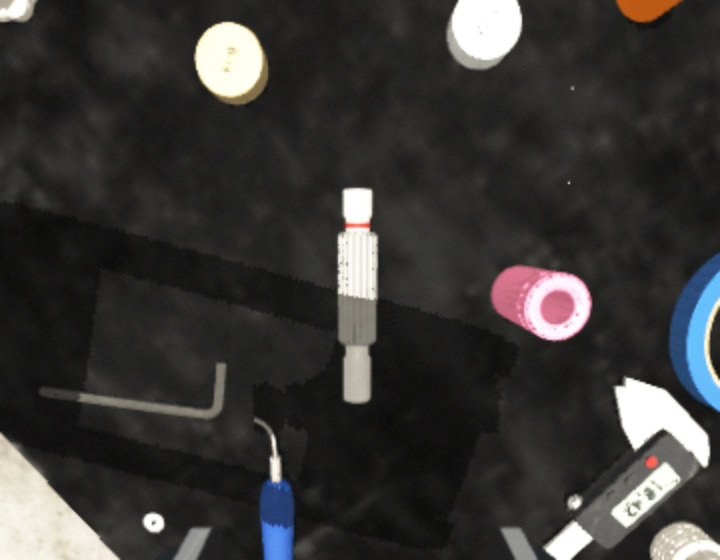

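```bash
python3 - <<'E'
from h import *
plan([(461.3,-418.5,30,54.1)],(429.2,-461.5,171,54.1))
E
```

```text
(461.3, -418.5, 30, 54.1) dp [0.268, 0.004, 0.705] ang [0.0, 0.0, 0.0]
```

Call:
step_arm --targets '[{"dp":[0.1,0,0.15],"angular":[0,0,0],"fingers":0.2},{"dp":[0.2,0.004,0.4],"angular":[0,0,0],"fingers":0.3},{"dp":[0.268,0.004,0.6],"angular":[0,0,0],"fingers":0.4},{"dp":[0.268,0.004,0.75],"angular":[0,0,0],"fingers":0.4},{"dp":[0.268,0.004,0.82],"angular":[0,0,0],"fingers":0.4},{"dp":[0.268,0.004,0.832],"angular":[0,0,0],"fingers":0.4},{"dp":[0.268,0.004,0.832],"angular":[0,0,0],"fingers":0.4},{"dp":[0.268,0.004,0.832],"angular":[0,0,0],"fingers":0.4}]'

```text
time: 27.45
tool_pos: [461.1, -420.0, 6.5]
tcp_rot: [179.8, 0.0, 54.0]
ft_force: [0.2, -0.0, -0.6]
finger_gap: 51.0
grip_force: 0.0
```

Call:
step_arm --targets '[{"dp":[0,0,0],"angular":[0,0,0],"fingers":0.7},{"dp":[0,0,0],"angular":[0,0,0],"fingers":1},{"dp":[0,0,0],"angular":[0,0,0],"fingers":1},{"dp":[0,0,0],"angular":[0,0,0],"fingers":1},{"dp":[0,0,0],"angular":[0,0,0],"fingers":1},{"dp":[0,0,-0.1],"angular":[0,0,0],"fingers":1},{"dp":[0,0,-0.25],"angular":[0,0,0],"fingers":1},{"dp":[0,0,-0.25],"angular":[0,0,0],"fingers":1}]' --newtons 70

```text
time: 28.45
tool_pos: [462.1, -420.9, 58.7]
tcp_rot: [179.6, 0.1, 54.0]
ft_force: [0.4, -0.4, -0.5]
finger_gap: 16.5
grip_force: 68.9
```

```bash
python3 - <<'E'
from h import *
s=sense();print(s['tool_pos'],s['tcp_rot'])
plan([(500,-270,230,85),(560,-120,250,130),(597.5,14.1,170,176.2)],(461.3,-418.5,54.6,54.1))
E
```

```text
[ 462.07963536 -420.86913964   58.70592962] [1.79647442e+02 6.65464714e-02 5.39832501e+01]
(500, -270, 230, 85) dp [0.715, -0.279, -0.877] ang [0.0, 0.0, -0.1717] 
(560, -120, 250, 130) dp [0.773, 0.233, -0.1] ang [-0.0, 0.0, -0.25] 
(597.5, 14.1, 170, 176.2) dp [0.393, 0.575, 0.4] ang [-0.0, 0.0, -0.2567]
```

Call:
step_arm --targets '[{"dp":[0,0,-0.2],"angular":[0,0,0],"fingers":1},{"dp":[0.1,-0.04,-0.45],"angular":[0,0,-0.03],"fingers":1},{"dp":[0.25,-0.1,-0.7],"angular":[0,0,-0.07],"fingers":1},{"dp":[0.45,-0.18,-0.877],"angular":[0,0,-0.11],"fingers":1},{"dp":[0.6,-0.24,-0.877],"angular":[0,0,-0.15],"fingers":1},{"dp":[0.715,-0.279,-0.877],"angular":[0,0,-0.1717],"fingers":1},{"dp":[0.715,-0.279,-0.877],"angular":[0,0,-0.1717],"fingers":1},{"dp":[0.715,-0.279,-0.877],"angular":[0,0,-0.1717],"fingers":1}]'

```text
time: 29.45
tool_pos: [498.8, -270.7, 229.5]
tcp_rot: [-179.9, -0.0, 84.8]
ft_force: [-0.1, -0.9, -1.9]
finger_gap: 17.0
grip_force: 68.9
```

Call:
step_arm --targets '[{"dp":[0.13,0.04,-0.02],"angular":[0,0,-0.04],"fingers":1},{"dp":[0.26,0.08,-0.04],"angular":[0,0,-0.08],"fingers":1},{"dp":[0.4,0.12,-0.06],"angular":[0,0,-0.12],"fingers":1},{"dp":[0.55,0.17,-0.08],"angular":[0,0,-0.16],"fingers":1},{"dp":[0.7,0.21,-0.1],"angular":[0,0,-0.2],"fingers":1},{"dp":[0.773,0.233,-0.1],"angular":[0,0,-0.25],"fingers":1},{"dp":[0.773,0.233,-0.1],"angular":[0,0,-0.25],"fingers":1},{"dp":[0.773,0.233,-0.1],"angular":[0,0,-0.25],"fingers":1}]'

```text
time: 30.45
tool_pos: [559.0, -121.8, 249.7]
tcp_rot: [-180.0, -0.0, 129.6]
ft_force: [0.2, -0.9, -0.9]
finger_gap: 16.5
grip_force: 68.9
```

Call:
step_arm --targets '[{"dp":[0.06,0.09,0],"angular":[0,0,-0.045],"fingers":1},{"dp":[0.13,0.19,0.05],"angular":[0,0,-0.09],"fingers":1},{"dp":[0.2,0.29,0.1],"angular":[0,0,-0.135],"fingers":1},{"dp":[0.27,0.4,0.2],"angular":[0,0,-0.18],"fingers":1},{"dp":[0.34,0.5,0.3],"angular":[0,0,-0.225],"fingers":1},{"dp":[0.393,0.575,0.4],"angular":[0,0,-0.2567],"fingers":1},{"dp":[0.393,0.575,0.4],"angular":[0,0,-0.2567],"fingers":1},{"dp":[0.393,0.575,0.4],"angular":[0,0,-0.2567],"fingers":1}]'

```text
time: 31.45
tool_pos: [597.4, 12.2, 170.7]
tcp_rot: [-180.0, 0.0, 175.9]
ft_force: [0.0, -0.4, -1.6]
finger_gap: 16.8
grip_force: 68.9
```

```bash
python3 - <<'E'
from h import *
c,im=look('w10',['gauge_center','yellow_tray'])
s=sense();print(s['tool_pos'],s['finger_gap'])
cv2.imwrite('pics/w10b.png',cv2.resize(im[60:420,80:480],(800,600)[:1]+(720,)) if 0 else cv2.resize(im,(800,600)))
E
```

```text
[597.4  12.2 170.7] [-180.     0.   175.9] 31.45
gauge_center 0.96 [276. 273.] [688.3   2.9]
  mask gauge_center 0.71 280 274 91.6 [690.6   7.7]
yellow_tray 0.88 [308. 198.] [604.   44.8]
  mask yellow_tray 0.81 310 196 91.6 [601.7  46.7]
[597.6723547   12.65616691 171.0978356 ] 16.627879811071434
```

View pics/w10b.png

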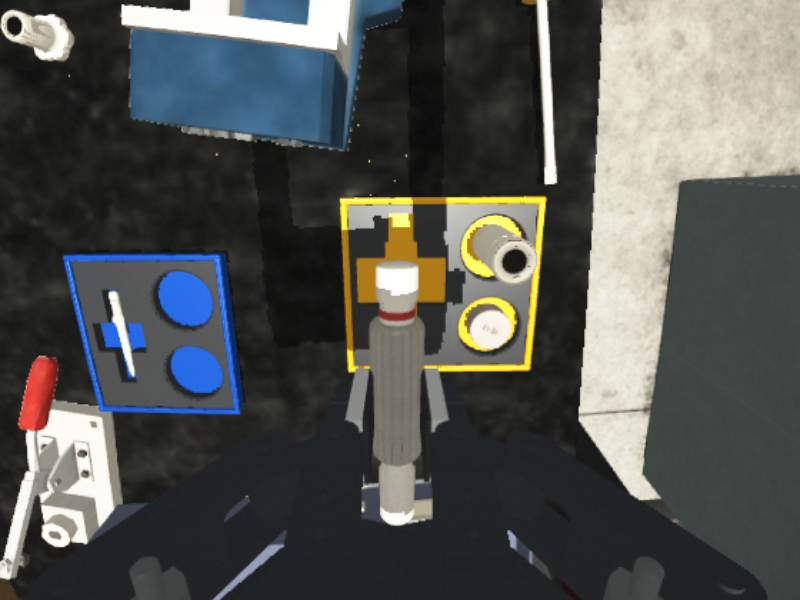

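```bash
cat > fit.py <<'E'
from h import *
from scipy.optimize import minimize
def proj(c,P):
    R=np.array(c['R']);t=np.array(c['t']).ravel()
    return cv2.projectPoints(np.array(P,float),cv2.Rodrigues(R)[0],t,K(c),np.array(c['D'],float))[0][:,0]
circ=lambda x,y:[(x+23*np.cos(a),y+23*np.sin(a)) for a in np.linspace(0,6.28,40)]
cross=[(-54.5,-38),(-35,-38),(-35,-40.7),(-23.5,-40.7),(-23.5,-62),(12.5,-62),(12.5,-40.7),(24.5,-40.7),(24.5,-38),(54.5,-38),(54.5,-20),(24.5,-20),(24.5,-17.3),(12.5,-17.3),(12.5,4),(-23.5,4),(-23.5,-17.3),(-35,-17.3),(-35,-20),(-54.5,-20)]
S=4
def fitpose(im,c,p0,valid,use=('rim','cross')):
    hsv=cv2.cvtColor(im,cv2.COLOR_BGR2HSV)
    M=((hsv[...,0]>14)&(hsv[...,0]<36)&(hsv[...,1]>140)&(hsv[...,2]>90)).astype(np.float32)
    M=cv2.resize(M,None,fx=S,fy=S,interpolation=cv2.INTER_LINEAR)
    V=cv2.resize(valid.astype(np.uint8),None,fx=S,fy=S,interpolation=0)>0
    def fill(pts,z,q):
        a=np.radians(q[2]);P=np.array(pts);W=np.c_[P[:,0]*np.cos(a)-P[:,1]*np.sin(a)+q[0],P[:,0]*np.sin(a)+P[:,1]*np.cos(a)+q[1],np.full(len(P),z)]
        m=np.zeros(M.shape,np.uint8);cv2.fillPoly(m,[np.round(((proj(c,W)+.5)*S-.5)*16).astype(np.int32)],1,shift=4);return m
    def model(q):
        o=fill([(-64,-69),(64,-69),(64,69),(-64,69)],17,q)
        i=fill([(-61,-66),(61,-66),(61,66),(-61,66)],17,q)
        m=o&~i&1
        m|=fill(cross,15,q)&fill(cross,6,q)
        return m
    cost=lambda q:np.abs(model(q)-M)[V].sum()/S/S
    r=minimize(cost,p0,method='Nelder-Mead',options=dict(initial_simplex=np.array(p0)+np.array([[0,0,0],[3,0,0],[0,3,0],[0,0,2]]),xatol=.05,fatol=.5))
    return r.x,r.fun,cost(p0),M,model(r.x)
E
python3 - <<'E'
from fit import *
c=camera_params('wrist');s=sense();T=np.array(s['tool_pos']);im=cv2.imread('pics/w10.png')
print('handle rel tool',(w(c,(276,273),T[2]+5)-T),'tips',[ (w(c,(397*.7,y*.7),T[2]+5)-T).round(1) for y in (268,515)])
v=np.zeros(im.shape[:2],bool);v[130:262,225:385]=1
v[175:,255:325]=0          # gripper and gauge
v[140:250,315:380]=0;v[135:145,225:390]=1;v[140:250,374:386]=1  # leave round pockets out
q,f,f0,M,m=fitpose(im,c,[603.8,42.6,-3.7],v);print(q,f,f0)
a=np.radians(q[2]);R=np.array([[np.cos(a),-np.sin(a)],[np.sin(a),np.cos(a)]]);print('seat',R@[-5.5,-29]+q[:2],'tcp',T,s['tcp_rot'])
E
```

```text
handle rel tool [-2.15851098 -1.15092874  5.        ] tips [array([-47.5,   3. ,   5. ]), array([56.4, -4.2,  5. ])]
[604.49656498  43.66157496  -3.92633698] 1087.818359375 1249.1641
seat [597.02373128  15.10624697] tcp [597.6723547   12.65616691 171.0978356 ] [-1.79996482e+02  8.72924546e-02  1.75993015e+02]
```

Call:
step_arm --targets '[{"dp":[-0.003,0.0143,0.1],"angular":[0,0,0],"fingers":1},{"dp":[-0.003,0.0143,0.22],"angular":[0,0,0],"fingers":1},{"dp":[-0.003,0.0143,0.35],"angular":[0,0,0],"fingers":1},{"dp":[-0.003,0.0143,0.48],"angular":[0,0,0],"fingers":1},{"dp":[-0.003,0.0143,0.555],"angular":[0,0,0],"fingers":1},{"dp":[-0.003,0.0143,0.555],"angular":[0,0,0],"fingers":1},{"dp":[-0.003,0.0143,0.555],"angular":[0,0,0],"fingers":1},{"dp":[-0.003,0.0143,0.555],"angular":[0,0,0],"fingers":1}]'

```text
time: 32.7
tool_pos: [599.1, 16.1, 60.6]
tcp_rot: [180.0, 0.1, 176.1]
ft_force: [-0.4, 0.1, -1.7]
finger_gap: 16.7
grip_force: 68.9
```

```bash
python3 - <<'E'
from fit import *
c=camera_params('wrist');s=sense();T=np.array(s['tool_pos']);im=snapshot('wrist');cv2.imwrite('pics/w11.png',im)
g=masks_of('wrist','gauge_center');print([(round(d['conf'],2),d['at']) for d in g])
print(pinpoint('wrist','gauge_center'))
G=g[0]['pixels'] if g else np.zeros(im.shape[:2],bool)
v=np.ones(im.shape[:2],bool);v[cv2.dilate(G.astype(np.uint8),np.ones((9,9)))>0]=0;v[250:]=0
q,f,f0,M,m=fitpose(im,c,[604.5,43.6,-3.9],v);print(q,f,f0,T,s['tcp_rot'])
S=4;o=cv2.resize(im,None,fx=2,fy=2)
e=cv2.Canny((cv2.resize(m,(1120,840),interpolation=0)*255),50,150);o[e>0]=(0,0,255)
e=cv2.Canny(cv2.resize(G.astype(np.uint8)*255,(1120,840)),50,150);o[e>0]=(255,0,255)
cv2.imwrite('pics/w11b.png',o[140:740,160:960])
E
```

```text
[(0.96, [276.7, 267.5]), (0.54, [54.7, 286.4])]
[{'at': [277.0, 269.8], 'conf': 0.87}]
[603.83836717  43.41026259  -3.01210608] 2777.55859375 2941.8027 [599.12818442  16.14341503  60.55824637] [1.79998652e+02 1.41997366e-01 1.76089458e+02]
```

View pics/w11b.png

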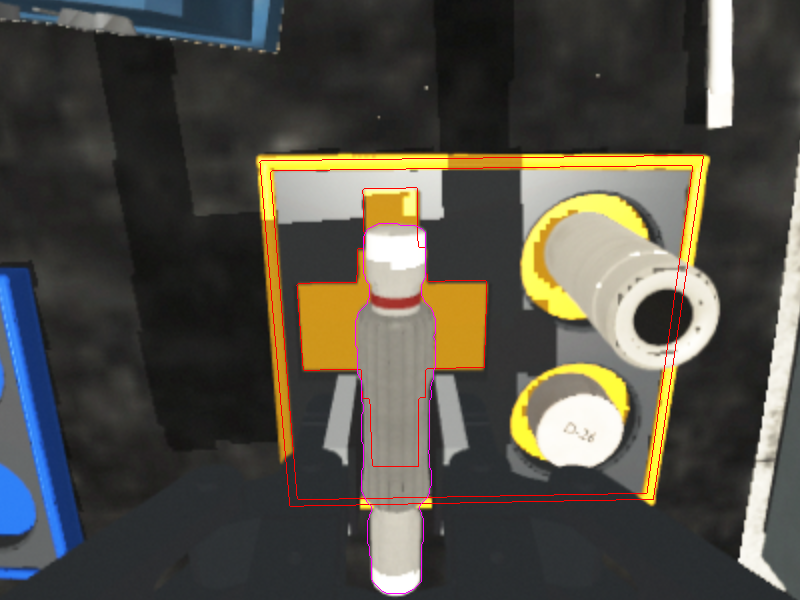

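```bash
python3 - <<'E'
from fit import *
c=camera_params('wrist');s=sense();T=np.array(s['tool_pos']);im=cv2.imread('pics/w11.png')
G=masks_of('wrist','gauge_center')[0]['pixels']
v=np.zeros(im.shape[:2],bool);v[150:262,218:332]=1;v[cv2.dilate(G.astype(np.uint8),np.ones((7,7)))>0]=0
v[:158]=0
for p0 in ([604.5,43.6,-3.9],[602,41,-3]):
    q,f,f0,M,m=fitpose(im,c,p0,v);a=np.radians(q[2]);print(q.round(2),f,f0,'seat',(q[:2]+[-5.5*np.cos(a)+29*np.sin(a),-5.5*np.sin(a)-29*np.cos(a)]).round(2))
q_=np.argwhere(G)[:,::-1];z=T[2]+5
W=np.array([w(c,x,z)[:2] for x in q_[::3]]);mu=W.mean(0);u,_,vv=np.linalg.svd(W-mu,full_matrices=False);t=(W-mu)@vv[0];n=(W-mu)@vv[1]
mid=mu+vv[0]*(t.min()+t.max())/2+vv[1]*(np.percentile(n,1)+np.percentile(n,99))/2
print('ang',np.degrees(np.arctan2(vv[0][1],vv[0][0])),np.ptp(t),np.ptp(n),'handle',mid-5.5*np.array([.9976,-.07]),T,s['tcp_rot'])
E
```

```text
[603.99  43.53  -3.43] 267.833984375 288.08984 seat [596.76  14.92]
[604.03  43.54  -3.57] 268.06640625 1071.0625 seat [596.74  14.94]
ang -3.7793668382291785 111.12519749371603 19.595587889710565 handle [598.37687776  15.95242914] [598.66232024  16.20316002  60.01494494] [1.79998760e+02 8.93773779e-02 1.76094981e+02]
```

Call:
step_arm --targets '[{"dp":[0.004,-0.005,0.06],"angular":[0,0,0],"fingers":1},{"dp":[0.004,-0.005,0.12],"angular":[0,0,0],"fingers":1},{"dp":[0.004,-0.005,0.18],"angular":[0,0,0],"fingers":1},{"dp":[0.004,-0.005,0.19],"angular":[0,0,0],"fingers":1},{"dp":[0.004,-0.005,0.2],"angular":[0,0,0],"fingers":1},{"dp":[0.004,-0.005,0.21],"angular":[0,0,0],"fingers":1},{"dp":[0.004,-0.005,0.215],"angular":[0,0,0],"fingers":1},{"dp":[0.004,-0.005,0.215],"angular":[0,0,0],"fingers":1}]'

```text
time: 33.9
tool_pos: [597.3, 15.3, 16.3]
tcp_rot: [180.0, 0.0, 176.1]
ft_force: [-0.3, -0.1, -1.4]
finger_gap: 16.5
grip_force: 68.9
```

Call:
step_arm --targets '[{"dp":[0,0,0.005],"angular":[0,0,0],"fingers":1},{"dp":[0,0,0.01],"angular":[0,0,0],"fingers":1},{"dp":[0,0,0.015],"angular":[0,0,0],"fingers":1},{"dp":[0,0,0.02],"angular":[0,0,0],"fingers":1},{"dp":[0,0,0.023],"angular":[0,0,0],"fingers":1},{"dp":[0,0,0.025],"angular":[0,0,0],"fingers":1},{"dp":[0,0,0.025],"angular":[0,0,0],"fingers":1},{"dp":[0,0,0.025],"angular":[0,0,0],"fingers":1}]'

```text
time: 34.9
tool_pos: [597.3, 15.3, 11.6]
tcp_rot: [180.0, 0.0, 176.1]
ft_force: [-2.6, -0.1, 4.8]
finger_gap: 16.9
grip_force: 69.7
```

Call:
step_arm --targets '[{"dp":[0,0,0.003],"angular":[0,0,0],"fingers":1},{"dp":[0,0,0.006],"angular":[0,0,0],"fingers":1},{"dp":[0,0,0.006],"angular":[0,0,0],"fingers":1},{"dp":[0,0,0.006],"angular":[0,0,0],"fingers":1},{"dp":[0,0,0.006],"angular":[0,0,0],"fingers":1},{"dp":[0,0,0.006],"angular":[0,0,0],"fingers":1},{"dp":[0,0,0.006],"angular":[0,0,0],"fingers":1},{"dp":[0,0,0.006],"angular":[0,0,0],"fingers":1}]'

```text
time: 35.9
tool_pos: [597.3, 15.3, 11.5]
tcp_rot: [-180.0, 0.0, 176.1]
ft_force: [-8.7, 0.3, 15.0]
finger_gap: 16.3
grip_force: 70.8
```

Call:
step_arm --targets '[{"dp":[0.005,0,0],"angular":[0,0,0],"fingers":1},{"dp":[0.005,0,0],"angular":[0,0,0],"fingers":1},{"dp":[0.005,0,0],"angular":[0,0,0],"fingers":1},{"dp":[0.005,0,0],"angular":[0,0,0],"fingers":1},{"dp":[0.005,0,0.002],"angular":[0,0,0],"fingers":1},{"dp":[0.005,0,0.002],"angular":[0,0,0],"fingers":1},{"dp":[0.005,0,0.002],"angular":[0,0,0],"fingers":1},{"dp":[0.005,0,0.002],"angular":[0,0,0],"fingers":1}]'

```text
time: 36.9
tool_pos: [597.3, 15.3, 11.5]
tcp_rot: [-180.0, 0.1, 176.1]
ft_force: [-5.2, -0.6, 15.0]
finger_gap: 16.7
grip_force: 70.7
```

Call:
step_arm --targets '[{"dp":[0,0,-0.004],"angular":[0,0,0],"fingers":0.8},{"dp":[0,0,-0.004],"angular":[0,0,0],"fingers":0.66},{"dp":[0,0,-0.004],"angular":[0,0,0],"fingers":0.66},{"dp":[0,0,-0.05],"angular":[0,0,0],"fingers":0.66},{"dp":[0,0,-0.12],"angular":[0,0,0],"fingers":0.66},{"dp":[0,0,-0.2],"angular":[0,0,0],"fingers":0.8},{"dp":[0,0,-0.2],"angular":[0,0,0],"fingers":1},{"dp":[0,0,-0.2],"angular":[0,0,0],"fingers":1}]'

```text
time: 37.9
tool_pos: [596.2, 15.3, 49.7]
tcp_rot: [180.0, 0.0, 176.1]
ft_force: [0.1, -0.0, -0.7]
finger_gap: 0.0
grip_force: 0.0
```

Call:
step_arm --targets '[{"dp":[0,0,0],"angular":[0,0,0],"fingers":1},{"dp":[0,0,0],"angular":[0,0,0],"fingers":1},{"dp":[0,0,0.03],"angular":[0,0,0],"fingers":1},{"dp":[0,0,0.06],"angular":[0,0,0],"fingers":1},{"dp":[0,0,0.09],"angular":[0,0,0],"fingers":1},{"dp":[0,0,0.1],"angular":[0,0,0],"fingers":1},{"dp":[0,0,0.11],"angular":[0,0,0],"fingers":1},{"dp":[0,0,0.115],"angular":[0,0,0],"fingers":1}]'

```text
time: 38.9
tool_pos: [596.2, 15.3, 26.5]
tcp_rot: [-180.0, 0.0, 176.1]
ft_force: [0.5, -0.3, 0.3]
finger_gap: -0.1
grip_force: 0.0
```

Call:
step_arm --targets '[{"dp":[0,0,0.003],"angular":[0,0,0],"fingers":1},{"dp":[0,0,0.006],"angular":[0,0,0],"fingers":1},{"dp":[0,0,0.009],"angular":[0,0,0],"fingers":1},{"dp":[0,0,0.012],"angular":[0,0,0],"fingers":1},{"dp":[0,0,0.012],"angular":[0,0,0],"fingers":1},{"dp":[0,0,0.012],"angular":[0,0,0],"fingers":1},{"dp":[0,0,0.012],"angular":[0,0,0],"fingers":1},{"dp":[0,0,0.012],"angular":[0,0,0],"fingers":1}]'

```text
time: 39.9
tool_pos: [596.5, 15.4, 25.4]
tcp_rot: [180.0, 0.0, 176.1]
ft_force: [-4.7, -0.1, 9.4]
finger_gap: 0.2
grip_force: 4.9
```

Call:
step_arm --targets '[{"dp":[0,0,-0.05],"angular":[0,0,0],"fingers":1},{"dp":[0.09,0,-0.05],"angular":[0,0,0],"fingers":1},{"dp":[0.09,0,-0.02],"angular":[0,0,0],"fingers":1},{"dp":[0.09,0,-0.005],"angular":[0,0,0],"fingers":1},{"dp":[0.09,0,0.0],"angular":[0,0,0],"fingers":1},{"dp":[0.09,0,0.003],"angular":[0,0,0],"fingers":1},{"dp":[0.09,0,0.003],"angular":[0,0,0],"fingers":1},{"dp":[0.09,0,0.003],"angular":[0,0,0],"fingers":1}]'

```text
time: 40.9
tool_pos: [578.4, 16.6, 25.2]
tcp_rot: [180.0, -0.0, 176.1]
ft_force: [-11.5, 0.8, 20.4]
finger_gap: -0.0
grip_force: 9.9
```

Call:
step_arm --targets '[{"dp":[0,0,-0.05],"angular":[0,0,0],"fingers":1},{"dp":[-0.18,0,-0.05],"angular":[0,0,0],"fingers":1},{"dp":[-0.18,0,-0.02],"angular":[0,0,0],"fingers":1},{"dp":[-0.18,0,-0.005],"angular":[0,0,0],"fingers":1},{"dp":[-0.18,0,0.0],"angular":[0,0,0],"fingers":1},{"dp":[-0.18,0,0.0],"angular":[0,0,0],"fingers":1},{"dp":[-0.18,0,0.0],"angular":[0,0,0],"fingers":1},{"dp":[-0.18,0,0.0],"angular":[0,0,0],"fingers":1}]'

```text
time: 41.9
tool_pos: [615.0, 14.1, 25.2]
tcp_rot: [180.0, 0.1, 176.1]
ft_force: [-1.4, 0.4, 11.2]
finger_gap: -0.1
grip_force: 5.5
```

```bash
python3 - <<'E'
from h import *
plan([(615,14,225,176.1),(560,-160,240,180),(470,-212,190,180)],(615,14,25,176.1))
ct,cs=camera_params('top'),camera_params('scene')
for a,b in [((179,134),(328,156)),((179,134),(334,158))]:
    A=[(w(ct,a,z)[:2],w(cs,b,z)[:2],z) for z in range(0,300,10)]
    k=min(A,key=lambda q:np.linalg.norm(q[0]-q[1]));print(k)
E
```

```text
(615, 14, 225, 176.1) dp [0.0, 0.0, -1.0] ang [0.0, 0.0, 0.0] 
(560, -160, 240, 180) dp [0.215, -0.887, -0.075] ang [0.0, 0.0, -0.0217] 
(470, -212, 190, 180) dp [0.45, -0.26, 0.25] ang [0.0, 0.0, 0.0] 
(array([723.56288347, -60.63139494]), array([ 809.73787857, -126.50561207]), 80)
(array([726.10121496, -58.61499103]), array([ 830.25008406, -132.23573983]), 70)
```

Call:
step_arm --targets '[{"dp":[0,0,-0.1],"angular":[0,0,0],"fingers":1},{"dp":[0,0,-0.3],"angular":[0,0,0],"fingers":1},{"dp":[0,0,-0.5],"angular":[0,0,0],"fingers":0.5},{"dp":[0,0,-0.75],"angular":[0,0,0],"fingers":0},{"dp":[0,0,-1],"angular":[0,0,0],"fingers":0},{"dp":[0,0,-1],"angular":[0,0,0],"fingers":0},{"dp":[0,0,-1],"angular":[0,0,0],"fingers":0},{"dp":[0,0,-1],"angular":[0,0,0],"fingers":0}]'

```text
time: 42.9
tool_pos: [612.9, 14.2, 221.6]
tcp_rot: [-180.0, -0.2, 176.1]
ft_force: [0.3, 0.3, -0.6]
finger_gap: 85.8
grip_force: 0.0
```

Call:
step_arm --targets '[{"dp":[0.04,-0.17,-0.02],"angular":[0,0,0],"fingers":0},{"dp":[0.09,-0.36,-0.04],"angular":[0,0,-0.01],"fingers":0},{"dp":[0.13,-0.55,-0.06],"angular":[0,0,-0.0217],"fingers":0},{"dp":[0.18,-0.74,-0.075],"angular":[0,0,-0.0217],"fingers":0},{"dp":[0.215,-0.887,-0.075],"angular":[0,0,-0.0217],"fingers":0},{"dp":[0.215,-0.887,-0.075],"angular":[0,0,-0.0217],"fingers":0},{"dp":[0.215,-0.887,-0.075],"angular":[0,0,-0.0217],"fingers":0},{"dp":[0.215,-0.887,-0.075],"angular":[0,0,-0.0217],"fingers":0}]'

```text
time: 43.9
tool_pos: [559.2, -158.9, 237.9]
tcp_rot: [180.0, -0.0, -179.9]
ft_force: [-0.6, 0.5, 0.2]
finger_gap: 85.5
grip_force: 0.0
```

Call:
step_arm --targets '[{"dp":[0.12,-0.07,0.05],"angular":[0,0,0],"fingers":0},{"dp":[0.25,-0.14,0.1],"angular":[0,0,0],"fingers":0},{"dp":[0.37,-0.21,0.18],"angular":[0,0,0],"fingers":0},{"dp":[0.45,-0.26,0.25],"angular":[0,0,0],"fingers":0},{"dp":[0.45,-0.26,0.25],"angular":[0,0,0],"fingers":0},{"dp":[0.45,-0.26,0.25],"angular":[0,0,0],"fingers":0},{"dp":[0.45,-0.26,0.25],"angular":[0,0,0],"fingers":0},{"dp":[0.45,-0.26,0.25],"angular":[0,0,0],"fingers":0}]'

```text
time: 44.9
tool_pos: [469.8, -211.7, 189.0]
tcp_rot: [-180.0, 0.0, -180.0]
ft_force: [0.2, 0.4, 0.8]
finger_gap: 85.3
grip_force: 0.0
```

```bash
python3 - <<'E'
from h import *
c,im=look('w12',['flanged_body_center','bronze_sample_center'])
s=sense();print(s['tool_pos'])
# model circles vs image: bright pixels of the body
for m in masks_of('wrist','flanged_body_center')[:1]:
    q=m['pixels'];ys,xs=np.where(q);print('bbox',xs.min(),xs.max(),ys.min(),ys.max())
    from scipy.optimize import minimize
    a=np.linspace(0,6.28,60)
    def mod(x,y):
        o=np.zeros(q.shape,np.uint8)
        for r,z0,z1 in ((15,0,11),(9,11,36)):
            P=np.array([p(c,[x+r*np.cos(t),y+r*np.sin(t),z]) for z in (z0,z1) for t in a])
            cv2.fillConvexPoly(o,cv2.convexHull(P.astype(np.float32)).round().astype(np.int32),1)
        return o
    b=min(((np.sum(mod(412+i,-212+j)!=q),412+i,-212+j) for i in range(-8,9,1) for j in range(-8,9,1)));print('fit',b,q.sum())
E
```

```text
[ 469.8 -211.7  189. ] [-180.    0. -180.] 44.9
flanged_body_center 0.82 [278. 139.] [ 412.  -211.7]
  mask flanged_body_center 0.65 280 139 14.4 [ 411.3 -209.2]
bronze_sample_center 0.68 [198. 198.] [ 476.6 -301.6]
  mask bronze_sample_center 0.83 198 197 15.8 [ 475.8 -302.4]
[ 469.22716598 -211.89697112  188.52746943]
bbox 267 294 125 152
fit (np.int64(143), 412, -210) 554
```

Call:
step_arm --targets '[{"dp":[0.1,0.004,0.15],"angular":[0,0,0],"fingers":0},{"dp":[0.2,0.004,0.35],"angular":[0,0,0],"fingers":0},{"dp":[0.288,0.004,0.55],"angular":[0,0,0],"fingers":0.1},{"dp":[0.288,0.004,0.7],"angular":[0,0,0],"fingers":0.2},{"dp":[0.288,0.004,0.82],"angular":[0,0,0],"fingers":0.3},{"dp":[0.288,0.004,0.868],"angular":[0,0,0],"fingers":0.3},{"dp":[0.288,0.004,0.868],"angular":[0,0,0],"fingers":0.3},{"dp":[0.288,0.004,0.868],"angular":[0,0,0],"fingers":0.3}]' --newtons 40

```text
time: 46.2
tool_pos: [412.4, -211.7, 16.1]
tcp_rot: [-179.9, 0.1, 180.0]
ft_force: [0.4, 0.0, 0.7]
finger_gap: 59.8
grip_force: 0.0
```

Call:
step_arm --targets '[{"dp":[0,0,0],"angular":[0,0,0],"fingers":0.6},{"dp":[0,0,0],"angular":[0,0,0],"fingers":0.9},{"dp":[0,0,0],"angular":[0,0,0],"fingers":0.9},{"dp":[0,0,0],"angular":[0,0,0],"fingers":0.9},{"dp":[0,0,0],"angular":[0,0,0],"fingers":0.9},{"dp":[0,0,-0.1],"angular":[0,0,0],"fingers":0.9},{"dp":[0,0,-0.3],"angular":[0,0,0],"fingers":0.9},{"dp":[0,0,-0.3],"angular":[0,0,0],"fingers":0.9}]'

```text
time: 47.2
tool_pos: [413.7, -212.6, 78.1]
tcp_rot: [-179.8, 0.3, -180.0]
ft_force: [0.0, -0.9, -0.5]
finger_gap: 16.3
grip_force: 39.3
```

```bash
python3 - <<'E'
from h import *
c,im=look('w13',['flanged_body_center'])
s=sense();z=s['tool_pos'][2]-15+18
d=pinpoint('wrist','flanged_body_center');print([(w(c,q['at'],z)-s['tool_pos']).round(1) for q in d],s['tool_pos'],s['finger_gap'])
plan([(470,-200,240,180),(599.3,-150.3,140,180),(599.3,-150.3,23,180)],(412,-211,75,180))
E
```

```text
[ 413.7 -212.6   78.1] [-179.8    0.3 -180. ] 47.2
flanged_body_center 0.67 [277. 275.] [ 450.4 -213.5]
  mask flanged_body_center 0.72 276 272 35.2 [ 448.  -214.6]
[array([ 5.4, -2.5,  3. ])] [ 410.97058515 -210.74848117   73.97681634] 16.2260688747489
(470, -200, 240, 180) dp [-0.29, 0.055, -0.825] ang [0.0, 0.0, 0.0] 
(599.3, -150.3, 140, 180) dp [-0.646, 0.248, 0.5] ang [0.0, 0.0, 0.0] 
(599.3, -150.3, 23, 180) dp [0.0, -0.0, 0.585] ang [0.0, 0.0, 0.0]
```

Call:
step_arm --targets '[{"dp":[0,0,-0.2],"angular":[0,0,0],"fingers":0.9},{"dp":[-0.04,0.01,-0.45],"angular":[0,0,0],"fingers":0.9},{"dp":[-0.12,0.02,-0.7],"angular":[0,0,0],"fingers":0.9},{"dp":[-0.2,0.04,-0.825],"angular":[0,0,0],"fingers":0.9},{"dp":[-0.29,0.055,-0.825],"angular":[0,0,0],"fingers":0.9},{"dp":[-0.29,0.055,-0.825],"angular":[0,0,0],"fingers":0.9},{"dp":[-0.29,0.055,-0.825],"angular":[0,0,0],"fingers":0.9},{"dp":[-0.29,0.055,-0.825],"angular":[0,0,0],"fingers":0.9}]'

```text
time: 48.4
tool_pos: [468.6, -200.1, 238.9]
tcp_rot: [180.0, -0.1, 180.0]
ft_force: [0.7, -0.0, -0.6]
finger_gap: 16.3
grip_force: 39.3
```

Call:
step_arm --targets '[{"dp":[-0.12,0.05,0.05],"angular":[0,0,0],"fingers":0.9},{"dp":[-0.26,0.1,0.1],"angular":[0,0,0],"fingers":0.9},{"dp":[-0.4,0.15,0.2],"angular":[0,0,0],"fingers":0.9},{"dp":[-0.54,0.2,0.35],"angular":[0,0,0],"fingers":0.9},{"dp":[-0.643,0.248,0.5],"angular":[0,0,0],"fingers":0.9},{"dp":[-0.643,0.248,0.5],"angular":[0,0,0],"fingers":0.9},{"dp":[-0.643,0.248,0.5],"angular":[0,0,0],"fingers":0.9},{"dp":[-0.643,0.248,0.5],"angular":[0,0,0],"fingers":0.9}]'

```text
time: 49.4
tool_pos: [598.5, -151.4, 141.8]
tcp_rot: [-179.9, 0.1, 180.0]
ft_force: [-0.3, 0.6, -0.4]
finger_gap: 16.1
grip_force: 39.3
```

```bash
python3 - <<'E'
from h import *
s=sense();c=camera_params('wrist');im=snapshot('wrist');cv2.imwrite('pics/w14.png',im)
d=pinpoint('wrist','flanged_body_center');print([(q['conf'],(w(c,q['at'],s['tool_pos'][2]+3)).round(1)) for q in d],s['tool_pos'],s['finger_gap'])
hsv=cv2.cvtColor(im,cv2.COLOR_BGR2HSV);M=((hsv[...,0]>98)&(hsv[...,0]<125)&(hsv[...,1]>150)&(hsv[...,2]>80)).astype(np.uint8)
M[260:]=0
n,l,st,ce=cv2.connectedComponentsWithStats(M)
for i in range(1,n):
    if st[i,4]>150: print(st[i],ce[i].round(0),w(c,ce[i],8)[:2].round(1))
E
```

```text
[(0.87, array([ 597. , -151.8,  144.8]))] [ 598.47082418 -151.39573273  141.76844876] 16.11239847344407
[ 189  163  131   97 1592] [250. 195.] [ 590.3 -178.1]
[ 257  183   47   44 1595] [280. 204.] [ 599.6 -150. ]
[203 218  17  42 384] [212. 233.] [ 629.4 -217.8]
[224 219  18  41 369] [232. 234.] [ 630.1 -197.4]
```

Call:
step_arm --targets '[{"dp":[-0.011,0.008,0.12],"angular":[0,0,0],"fingers":0.9},{"dp":[-0.011,0.008,0.25],"angular":[0,0,0],"fingers":0.9},{"dp":[-0.011,0.008,0.38],"angular":[0,0,0],"fingers":0.9},{"dp":[-0.011,0.008,0.5],"angular":[0,0,0],"fingers":0.9},{"dp":[-0.011,0.008,0.56],"angular":[0,0,0],"fingers":0.9},{"dp":[-0.011,0.008,0.588],"angular":[0,0,0],"fingers":0.9},{"dp":[-0.011,0.008,0.588],"angular":[0,0,0],"fingers":0.9},{"dp":[-0.011,0.008,0.588],"angular":[0,0,0],"fingers":0.9}]'

```text
time: 50.5
tool_pos: [601.2, -149.2, 23.5]
tcp_rot: [-180.0, 0.1, 180.0]
ft_force: [-0.1, 0.6, -1.3]
finger_gap: 16.2
grip_force: 39.3
```

Call:
step_arm --targets '[{"dp":[0,0,0],"angular":[0,0,0],"fingers":0.9},{"dp":[0,0,0.003],"angular":[0,0,0],"fingers":0.9},{"dp":[0,0,0.003],"angular":[0,0,0],"fingers":0.7},{"dp":[0,0,0.003],"angular":[0,0,0],"fingers":0.6},{"dp":[0,0,0.003],"angular":[0,0,0],"fingers":0.6},{"dp":[0,0,-0.15],"angular":[0,0,0],"fingers":0.6},{"dp":[0,0,-0.4],"angular":[0,0,0],"fingers":0.6},{"dp":[0,0,-0.8],"angular":[0,0,0],"fingers":0.3}]'

```text
time: 51.5
tool_pos: [599.1, -148.5, 164.6]
tcp_rot: [179.9, -0.2, 180.0]
ft_force: [1.0, 0.2, 0.3]
finger_gap: 50.9
grip_force: 0.0
```

```bash
python3 - <<'E'
from h import *
snapshot('wrist');snapshot('wrist');snapshot('wrist')
c,im=look('w15',['flanged_body_center'])
plan([(560,-240,200,180),(535,-302,190,180)],(600.7,-148.9,182,180))
E
```

```text
[ 603.5 -150.   170.7] [-179.8    0.5 -180. ] 51.65
flanged_body_center 0.93 [278. 197.] [ 603.2 -150.5]
  mask flanged_body_center 0.86 279 193 15.1 [ 599.6 -149.6]
(560, -240, 200, 180) dp [0.204, -0.455, -0.09] ang [0.0, 0.0, 0.0] 
(535, -302, 190, 180) dp [0.125, -0.31, 0.05] ang [0.0, 0.0, 0.0]
```

```bash
python3 - <<'E'
from h import *
s=sense();print(s['tool_pos'],s['tcp_rot'])
T=s['tool_pos']
plan([(540,-270,200,180),(476,-302,60,180),(476,-302,8,180)],(T[0],T[1],T[2],180))
E
```

```text
[ 599.56233846 -148.69212698  163.45506781] [ 1.79964670e+02 -1.05347217e-01  1.79997054e+02]
(540, -270, 200, 180) dp [0.298, -0.607, -0.183] ang [0.0, 0.0, 0.0] 
(476, -302, 60, 180) dp [0.32, -0.16, 0.7] ang [0.0, 0.0, 0.0] 
(476, -302, 8, 180) dp [0.0, -0.0, 0.26] ang [0.0, 0.0, 0.0]
```

Call:
step_arm --targets '[{"dp":[0.03,-0.05,-0.15],"angular":[0,0,0],"fingers":0},{"dp":[0.1,-0.2,-0.183],"angular":[0,0,0],"fingers":0},{"dp":[0.2,-0.4,-0.183],"angular":[0,0,0],"fingers":0},{"dp":[0.298,-0.607,-0.183],"angular":[0,0,0],"fingers":0},{"dp":[0.298,-0.607,-0.183],"angular":[0,0,0],"fingers":0},{"dp":[0.298,-0.607,-0.183],"angular":[0,0,0],"fingers":0},{"dp":[0.298,-0.607,-0.183],"angular":[0,0,0],"fingers":0},{"dp":[0.298,-0.607,-0.183],"angular":[0,0,0],"fingers":0}]'

```text
time: 52.8
tool_pos: [541.1, -269.3, 201.1]
tcp_rot: [180.0, -0.0, -179.9]
ft_force: [0.1, -0.1, 0.6]
finger_gap: 85.6
grip_force: 0.0
```

```bash
python3 - <<'E'
from h import *
c,im=look('w16',['flanged_body_center','bronze_sample_center'])
snapshot('wrist');s=sense();print(s['tool_pos'])
T=s['tool_pos']
plan([(476,-302,60,180),(476,-302,8,180)],(T[0],T[1],T[2],180))
E
```

```text
[ 541.1 -269.3  201.1] [ 180.    -0.  -179.9] 52.8
flanged_body_center 0.65 [382. 243.] [ 603.9 -144.4]
  mask flanged_body_center 0.65 378 241 16.3 [ 601.8 -149.3]
  mask flanged_body_center 0.55 354 258 70.8 [ 624.1 -175.9]
bronze_sample_center 0.95 [248. 132.] [ 476.4 -301.5]
  mask bronze_sample_center 0.9 248 131 14.9 [ 475.2 -302.3]
[ 540.86531122 -270.14469578  201.49790225]
(476, -302, 60, 180) dp [0.324, -0.159, 0.707] ang [0.0, 0.0, 0.0] 
(476, -302, 8, 180) dp [0.0, -0.0, 0.26] ang [0.0, 0.0, 0.0]
```

Call:
step_arm --targets '[{"dp":[0.12,-0.06,0.15],"angular":[0,0,0],"fingers":0},{"dp":[0.24,-0.12,0.35],"angular":[0,0,0],"fingers":0},{"dp":[0.324,-0.159,0.55],"angular":[0,0,0],"fingers":0},{"dp":[0.324,-0.159,0.75],"angular":[0,0,0],"fingers":0},{"dp":[0.324,-0.159,0.88],"angular":[0,0,0],"fingers":0},{"dp":[0.324,-0.159,0.967],"angular":[0,0,0],"fingers":0},{"dp":[0.324,-0.159,0.967],"angular":[0,0,0],"fingers":0},{"dp":[0.324,-0.159,0.967],"angular":[0,0,0],"fingers":0}]'

```text
time: 54.1
tool_pos: [476.9, -302.7, 9.3]
tcp_rot: [-179.9, 0.1, -180.0]
ft_force: [-0.1, 0.3, 0.2]
finger_gap: 85.4
grip_force: 0.0
```

Call:
step_arm --targets '[{"dp":[0,0,0],"angular":[0,0,0],"fingers":0.5},{"dp":[0,0,0],"angular":[0,0,0],"fingers":0.9},{"dp":[0,0,0],"angular":[0,0,0],"fingers":0.9},{"dp":[0,0,0],"angular":[0,0,0],"fingers":0.9},{"dp":[0,0,0],"angular":[0,0,0],"fingers":0.9},{"dp":[0,0,-0.15],"angular":[0,0,0],"fingers":0.9},{"dp":[0,0,-0.4],"angular":[0,0,0],"fingers":0.9},{"dp":[0,0,-0.6],"angular":[0,0,0],"fingers":0.9}]'

```text
time: 55.1
tool_pos: [475.9, -302.1, 129.4]
tcp_rot: [-180.0, 0.0, 180.0]
ft_force: [-0.2, -0.4, -0.6]
finger_gap: 27.8
grip_force: 39.9
```

```bash
python3 - <<'E'
from h import *
plan([(550,-230,210,180),(659,-154.6,130,180)],(476,-302,128,180))
s=sense();print(s['finger_gap'])
E
```

```text
(550, -230, 210, 180) dp [-0.37, 0.36, -0.41] ang [0.0, 0.0, 0.0] 
(659, -154.6, 130, 180) dp [-0.545, 0.377, 0.4] ang [0.0, 0.0, 0.0] 
27.7672715186213
```

Call:
step_arm --targets '[{"dp":[-0.05,0.05,-0.15],"angular":[0,0,0],"fingers":0.9},{"dp":[-0.15,0.15,-0.3],"angular":[0,0,0],"fingers":0.9},{"dp":[-0.27,0.26,-0.41],"angular":[0,0,0],"fingers":0.9},{"dp":[-0.37,0.36,-0.41],"angular":[0,0,0],"fingers":0.9},{"dp":[-0.37,0.36,-0.41],"angular":[0,0,0],"fingers":0.9},{"dp":[-0.37,0.36,-0.41],"angular":[0,0,0],"fingers":0.9},{"dp":[-0.37,0.36,-0.41],"angular":[0,0,0],"fingers":0.9},{"dp":[-0.37,0.36,-0.41],"angular":[0,0,0],"fingers":0.9}]'

```text
time: 56.1
tool_pos: [549.4, -230.7, 209.8]
tcp_rot: [180.0, -0.0, 179.9]
ft_force: [0.9, -0.8, -0.1]
finger_gap: 27.8
grip_force: 39.9
```

Call:
step_arm --targets '[{"dp":[-0.12,0.08,0.0],"angular":[0,0,0],"fingers":0.9},{"dp":[-0.25,0.17,0.0],"angular":[0,0,0],"fingers":0.9},{"dp":[-0.4,0.27,0.1],"angular":[0,0,0],"fingers":0.9},{"dp":[-0.545,0.377,0.2],"angular":[0,0,0],"fingers":0.9},{"dp":[-0.545,0.377,0.4],"angular":[0,0,0],"fingers":0.9},{"dp":[-0.545,0.377,0.4],"angular":[0,0,0],"fingers":0.9},{"dp":[-0.545,0.377,0.4],"angular":[0,0,0],"fingers":0.9},{"dp":[-0.545,0.377,0.4],"angular":[0,0,0],"fingers":0.9}]'

```text
time: 57.1
tool_pos: [660.0, -155.7, 132.8]
tcp_rot: [-179.9, 0.2, 180.0]
ft_force: [-0.0, 0.3, -0.9]
finger_gap: 28.3
grip_force: 39.9
```

```bash
python3 - <<'E'
from h import *
s=sense();T=np.array(s['tool_pos']);c=camera_params('wrist');im=snapshot('wrist');cv2.imwrite('pics/w17.png',im)
print(T,s['finger_gap'])
d=pinpoint('wrist','bronze_sample_center');print([(q['conf'],q['at'],(w(c,q['at'],T[2]+.5)).round(1)) for q in d])
hsv=cv2.cvtColor(im,cv2.COLOR_BGR2HSV);M=((hsv[...,0]>98)&(hsv[...,0]<125)&(hsv[...,1]>150)&(hsv[...,2]>80)).astype(np.uint8)
M[300:]=0
n,l,st,ce=cv2.connectedComponentsWithStats(M)
for i in range(1,n):
    if st[i,4]>150: print(st[i],ce[i].round(0),w(c,ce[i],8)[:2].round(1))
print('expected pocket px',p(c,[659.2,-154.6,15]))
E
```

```text
[ 659.9899585  -155.72314843  132.79026133] 28.2549092752579
[(0.71, [277.4, 273.0], array([ 660.5, -156.3,  133.3]))]
[ 184   89  146  158 2571] [253. 155.] [ 612.5 -178.3]
[ 200  155   43   55 1074] [221. 174.] [ 630.3 -207.9]
[ 256  183   48   45 1667] [279. 205.] [ 659.5 -154.7]
expected pocket px [279.44413343 206.96039399]
```

Call:
step_arm --targets '[{"dp":[0.005,0.008,0.12],"angular":[0,0,0],"fingers":0.9},{"dp":[0.005,0.008,0.25],"angular":[0,0,0],"fingers":0.9},{"dp":[0.005,0.008,0.38],"angular":[0,0,0],"fingers":0.9},{"dp":[0.005,0.008,0.5],"angular":[0,0,0],"fingers":0.9},{"dp":[0.005,0.008,0.55],"angular":[0,0,0],"fingers":0.9},{"dp":[0.005,0.008,0.567],"angular":[0,0,0],"fingers":0.9},{"dp":[0.005,0.008,0.567],"angular":[0,0,0],"fingers":0.9},{"dp":[0.005,0.008,0.567],"angular":[0,0,0],"fingers":0.9}]'

```text
time: 58.2
tool_pos: [658.8, -153.4, 18.0]
tcp_rot: [-180.0, 0.1, 180.0]
ft_force: [0.3, 0.4, -1.5]
finger_gap: 28.2
grip_force: 39.9
```

Call:
step_arm --targets '[{"dp":[0,0,0],"angular":[0,0,0],"fingers":0.6},{"dp":[0,0,0],"angular":[0,0,0],"fingers":0.55},{"dp":[0,0,0],"angular":[0,0,0],"fingers":0.55},{"dp":[0,0,-0.1],"angular":[0,0,0],"fingers":0.5},{"dp":[0,0,-0.35],"angular":[0,0,0],"fingers":0.4},{"dp":[0,0,-0.6],"angular":[0,0,0],"fingers":0.3},{"dp":[0,0,-0.85],"angular":[0,0,0],"fingers":0.3},{"dp":[0,0,-1],"angular":[0,0,0],"fingers":0.3}]'

```text
time: 59.2
tool_pos: [659.2, -153.5, 222.5]
tcp_rot: [-179.9, 0.3, -180.0]
ft_force: [-0.3, 0.0, -0.6]
finger_gap: 59.6
grip_force: 0.0
```

Call:
step_arm --targets '[{"dp":[-0.0,0.1,0],"angular":[0,0,0],"fingers":0.3},{"dp":[0.0,0.3,-0.1],"angular":[0,0,0],"fingers":0.3},{"dp":[0.0,0.45,-0.2],"angular":[0,0,0],"fingers":0.3},{"dp":[0.0,0.5,-0.2],"angular":[0,0,0],"fingers":0.3},{"dp":[0.0,0.5,-0.2],"angular":[0,0,0],"fingers":0.3},{"dp":[0.0,0.5,-0.2],"angular":[0,0,0],"fingers":0.3},{"dp":[0.0,0.5,-0.2],"angular":[0,0,0],"fingers":0.3},{"dp":[0.0,0.5,-0.2],"angular":[0,0,0],"fingers":0.3}]'

```text
time: 60.2
tool_pos: [657.8, -53.9, 256.0]
tcp_rot: [180.0, -0.0, 179.9]
ft_force: [0.4, 0.3, -0.0]
finger_gap: 59.4
grip_force: 0.0
```

```bash
python3 - <<'E'
from h import *
for k in list(H): H[k]+=6
c,im=look('w18',['bronze_sample_center','flanged_body_center','sleeve_center','dark_sample_center','gauge_center'])
H['silver_sample_center']=8.5
snapshot('top');ct=camera_params('top')
for d in pinpoint('top','silver_sample_center'): print('silver',d['conf'],w(ct,d['at'],8.5)[:2])
# tops of parts: fit of standing shapes
for l in ('sleeve_center','gauge_center'):
    for m in masks_of('wrist',l)[:1]:
        q=np.argwhere(m['pixels'])[:,::-1].astype(np.float32);print(l,cv2.minAreaRect(q))
for X in ([576.3,81.5,6],[576.3,81.5,72],[597,15,25]): print(p(c,X))
E
```

```text
[657.8 -53.9 256. ] [180.   -0.  179.9] 60.2
bronze_sample_center 0.84 [203. 182.] [ 658.2 -152.2]
flanged_body_center 0.75 [186. 154.] [ 621.4 -169.7]
flanged_body_center 0.56 [203. 136.] [ 599.3 -145.9]
  mask flanged_body_center 0.77 202 136 12.3 [ 599.5 -147.2]
  mask flanged_body_center 0.2 396 114 21.8 [572.4  90. ]
sleeve_center 0.84 [394. 112.] [571.3  80.9]
sleeve_center 0.71 [ 28. 180.] [ 648.5 -373.8]
  mask sleeve_center 0.88 396 116 22.0 [576.   84.5]
dark_sample_center 0.84 [377. 162.] [633.1  74.3]
dark_sample_center 0.46 [350. 139.] [603.8  37.1]
  mask dark_sample_center 0.69 380 164 14.1 [635.7  78.3]
gauge_center 0.78 [333. 131.] [594.2  15.2]
  mask gauge_center 0.82 334 135 43.6 [598.9  16. ]
silver 0.41 [ 574.70220224 -358.71715839]
sleeve_center ((396.5, 115.0), (26.0, 43.0), 90.0)
gauge_center ((332.63262939453125, 134.91868591308594), (15.681238174438477, 87.02465057373047), 5.355824947357178)
[384.27351408 116.74818799]
[405.46467893 116.6746523 ]
[334.20213278 133.81362315]
```

```bash
python3 - <<'E'
from h import *
c=camera_params('wrist');im=cv2.imread('pics/w18.png')
hsv=cv2.cvtColor(im,cv2.COLOR_BGR2HSV)
for nm,(u,v) in dict(bronze=(203,182),dark=(378,163),flange=(203,136)).items():
    M=((hsv[...,2]>110)&~((hsv[...,0]>95)&(hsv[...,0]<130)&(hsv[...,1]>100))&~((hsv[...,1]>200))).astype(np.uint8)
    n,l,st,ce=cv2.connectedComponentsWithStats(M[v-25:v+25,u-25:u+25])
    i=l[25,25];print(nm,st[i],ce[i]+[u-25,v-25])
for X in ([658.5,-153,23],[636,78,23],[599.5,-149,42]):
    print([ (p(c,np.array(X)+[0,15.5,0])-p(c,np.array(X)-[0,15.5,0])).round(1),p(c,X).round(1)])
print(hand_in())
E
```

```text
bronze [ 11  12  26  25 505] [201.42178218 181.34059406]
dark [   0    0   50   50 2297] [376.6151502  161.86634741]
flange [ 11  14  27  24 414] [202.82850242 136.26086957]
[array([23.8, -0.1]), array([200.6, 182.6])]
[array([24. ,  0.2]), array([380.8, 165.3])]
[array([26.2, -0.2]), array([196.3, 136.7])]
the job is handed in; nothing more can be done
None
```

I handed the job in at about 61 s. `hand_in` returned no verdict, and the last check of the two blue-tray parts was by position and outline, because my 14 views were used up.

- **Yellow tray:** it holds the sleeve, the dark sample and the gauge. The gauge's handle top read about 25 mm (25.2–25.4) at three points, against 25 mm when fully down.
- **Blue tray:** it holds the flanged body and the bronze sample, each in its own round pocket.
- **Silver sample:** I did not touch it.

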